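# Turn the culture ball to the light

## Task

Press the blue-topped plug-in lamp down into its dock until it is fully home; after that, take the white tray with the loose green ball off its round stand and give it a quarter turn so that its orange-marked end points straight at the lamp. Keep the tray level and the ball in the middle of its dish throughout, do not touch the ball, and leave everything else where it stands. Finish while still holding the tray, level and still, at least 5 cm above its stand and over it: do not put it down.

Things in the scene. Friction and masses are not known exactly. Their poses are not given: they have to be found in the camera images.
- station: Fixed grey board, x -60 to 220, y -105 to 105, z 0 to 12 mm, with a round aluminium tray stand (44 mm across, top 57 mm above the table) and a black lamp dock (44 x 106 mm, top 62 mm above the table). Origin on the table under the middle of the stand; z up; x points level from the stand to the lamp, whose middle is at x = 170 mm, y = 0. Place and heading vary.
- lamp (a joint): How far the lamp is pushed down into the dock, in m: 0 to 0.004 at the start (standing proud), 0.012 when fully home against a rigid stop. It slides straight down against friction (6 N, a little more when pushed fast) and stays where it is left, no spring.
- lamp_top (a point): Middle of the flat top of the lamp: the lamp is an upright white slab with a glowing face towards the stand and a blue top cap, 30 mm (station x) x 90 mm (station y). The top is 132 mm above the table with the joint at 0 and 120 mm when home. The point moves with the lamp; axes as the station's.
- tray: Loose white ceramic tray, 84 (x) x 62 (y) x 18 mm (z), about 0.13 kg, standing free on the stand, centred on it within a few mm. Origin: centre of its underside; x towards the orange-marked end; z up. Its flat upright sides can be gripped across y (62 mm) from above; the stand below is narrower. At the start its x points along the station's y, up to 0.25 rad off.
- tray_well (a point): Lowest point of the tray's round well (54 mm across, 11 mm deep, grey floor dished as a cone rising 8 degrees outwards): on the tray's upright middle axis, 7 mm above its underside. Axes as the tray's.
- tray_mark (a point): Middle of the orange-marked end of the tray, at its upper edge: 42 mm from the tray's centre along its x, 18 mm above its underside.
- ball_center (a point): Centre of the loose sealed green glass culture ball, 24 mm in diameter, 18 g, resting in the middle of the well; its top stands 31 mm above the tray's underside, 13 mm above the tray's top face. It rolls freely: sudden starts or a tilt send it to the rim of the well.
- vial: Bystander: clear vial with green cap, 24 mm across, 48 mm tall, loose on the board, left between stand and lamp (y about 78 mm). Origin at the centre of its underside.
- pot: Bystander: small amber pot with white cap, 34 mm across, 40 mm tall, loose on the board, right between stand and lamp (y about -78 mm). Origin at the centre of its underside.
- jar_big: Bystander: glass jar with white cap and orange band, 80 mm across, 125 mm tall, loose on the table. Origin at the centre of its underside.
- jar_small: Bystander: green jar with white cap, 56 mm across, 90 mm tall, loose on the table. Origin at the centre of its underside.
- dish_stack: Bystander: stack of five flat culture dishes, 90 mm across, 67 mm tall, loose on the table. Origin at the centre of its underside.
- tube_rack: Bystander: blue tube rack with clear tubes with white, orange and green caps, 100 x 160 mm, 96 mm tall, loose on the table. Origin at the centre of its underside.
Not all that is in view belongs to the job. There is more than one size of the tray; the one meant has the size given above.

How it is judged:
By the outcome, as a careful person would: the job done as asked, in the order asked, and still so for the second after the job is handed in, while the arm keeps its last pose, push and grip.
It also fails if it takes over 58 s, if anything falls off the work surface, if the arm or the gripper's body presses on something with over 40 N, if the wrist force passes 120 N, or if a joint passes its speed limit or range.

## Robot

A 6-joint arm with a two-finger parallel gripper is mounted at the origin on the work surface. World frame = base frame: x ahead of the robot, y to its left, z up, the work surface at z = 0. Lengths are in mm, angles in rad, forces in N, time in s.
With the tool pointing down it reaches from about 325 to 750 mm from the base axis. Payload 7.6 kg.
Tool frame: the origin (TCP) lies on the centre line of the jaws, within the pads' length; the fingertips stand 25 mm ahead of it and the grasp point (between the pads) lies 6 mm ahead of it (finger_overhang is the distance from the TCP to the fingertips, in mm); z points along the fingers, y is the direction in which the jaws open and shut (so a half turn about z gives the same grasp; the last joint's range is limited). The gripper opens to 85 mm and grips with 20 to 120 N. Pads are 22 mm wide; open, the fingers measure 114 mm over their backs; the gripper's body (76 mm by 85 mm) begins 54 mm behind the grasp point. The pads swing forward as they close: fully open they stand 13 mm farther back than shut.
Start: joints at [-0.07, 0.052, 1.401, -0, 1.689, -0.07], TCP at [525.02, 0.022, 227.123] pointing down, gripper open.
Joint ranges: [-2.9, 2.9], [-0.91, 2.17], [0.12, 2.37], [-1.06, 4.2], [0.26, 2.73], [-2.93, 2.93]. Speed limits (rad/s): [2.57, 2.57, 3.01, 3.14, 3.14, 3.14].

## Interface

Orientations are given as a unit quaternion [w, x, y, z].
In Python, from plant import sense, get_image, get_calibration, hand_in, finger_overhang gives the robot as it stands. The module is installed in compiled form; this text tells all that it offers.
- The arm moves only by the tool send_rows, never from a script. Its argument "plan" is a list of rows, each an object with "jaw": the opening, from -1 (shut) to 1 (fully open), so that 0 is half open; "travel": the shift along the tool's x, y, z in m, a list of three; "spin": the turn about the tool's z in degrees. A call has 1 to 5 rows; each row is the pose to reach, as a shift and turn from the pose commanded when the call began, along the tool's axes at that moment; what a row does not reach only later rows make up. A row lasts 1/10 s, in which the tool goes at most 50 mm and 8.59 degrees, less where a joint would pass 70% of its speed; a pose out of reach is approached as far as the arm can. A call with a gripper value outside its range is refused whole. The fingers move at their own pace and stop on an object; the grip force is fixed at half the most. Time passes only in rows, so rows that repeat a pose let the fingers close. It gives the time, the measured TCP pose, the force and the opening at its end, in the units of the state.
- sense(): the state, without advancing time (a new reading comes with each control period).
- get_image(name): name is "scene" or "side" or "wrist"; returns the picture (400x640x3 uint8, red, green, blue); there is no depth.
- get_calibration(name): a dict with "camera_matrix" (3x3 intrinsics, pixels), "k1" (the pictures are not rectified: a ray, as slopes to the right and down, at radius r is drawn at 1 + k1 r^2 times it, then the intrinsics apply), "R" (3x3) and "t" (3): a world point X has camera coordinates R X + t; the wrist camera has in their place "tool_from_camera" (4x4, takes a point from camera to tool coordinates, whose origin is the TCP and whose axes are the flange's). Camera axes: x right, y down, z forward; pixel columns grow to the right and rows downward; lengths in mm; the calibration is good to about 2 mm. A picture is of the moment at which its call begins: read the wrist's pose just before it. get_calibration takes no time and is no camera call.
- hand_in(): hands the job in, once; it reports no verdict.
The state is a dict: "t": time; "qpos": joint angles; "qvel": joint speeds; "effort": joint torques, N m; "ee_pos": TCP position; "eef_rot": TCP orientation; "wrist_force": force on the tool from outside, world axes, zero at the start; "moment": the same for the moment, N m; "opening": finger opening in mm.
Only numpy, scipy, OpenCV 4.12 (cv2) and the standard library are available. Lean on these libraries where they do the work, as an engineer would, in place of code of your own. Each camera call takes 0.05 s, during which the arm holds its last target.

## Working session

There is one attempt and no reset: what is moved stays moved. The work goes in short steps, Python scripts to look and compute and a tool call to move; the robot and the scene stay as the last step left them, time stands still between calls to the robot, and variables do not carry over. Pictures are saved under pics/ and viewed, and the job is handed in when it is done.

Besides the shell and the picture viewer there is one more tool, called by a JSON object that holds its "fn" and its "kwargs", one argument or row to a line. send_rows: Moves the arm, as the interface text tells. Its arguments: {"type":"object","properties":{"plan":{"type":"array","items":{"type":"object","properties":{"jaw":{"type":"number"},"travel":{"type":"array","items":{"type":"number"}},"spin":{"type":"number"}}}}},"required":["plan"]}

```bash
mkdir -p pics; cat > h.py <<'E'
import numpy as np, cv2, json
from plant import sense, get_image, get_calibration, hand_in, finger_overhang
def save(n,im): cv2.imwrite(f'pics/{n}.png',im[:,:,::-1])
E
python3 - <<'E'
from h import *
print(sense()); print(finger_overhang() if callable(finger_overhang) else finger_overhang)
for n in ["scene","side","wrist"]:
    save(n+"0",get_image(n)); 
    c=get_calibration(n); print(n,{k:np.round(v,4).tolist() for k,v in c.items()})
print(sense()['t'])
E
```

```text
{'t': 0.0, 'qpos': array([-7.03142185e-02,  5.28498776e-02,  1.40172403e+00,  1.24595802e-05,
        1.68861909e+00, -7.03170275e-02]), 'qvel': array([-0.00025018,  0.00037426, -0.00055251, -0.00075566,  0.0003347 ,
       -0.00045727]), 'effort': array([ 8.02730119e-04, -3.81666934e+01, -3.60182977e+01,  8.43031398e-05,
        6.19437444e-03, -2.66336252e-05]), 'ee_pos': array([5.24688500e+02, 4.09524051e-02, 2.26265929e+02]), 'eef_rot': array([-6.08220702e-04,  7.07105047e-01,  7.07108062e-01, -5.19987371e-04]), 'wrist_force': array([ 0.92631237, -0.01463134, -0.57595169]), 'moment': array([-0.01376098, -0.03913222, -0.00477584]), 'opening': 85.41596794631121}
25.0
scene {'camera_matrix': [[511.6324, 0.0, 312.6253], [0.0, 511.6324, 198.4139], [0.0, 0.0, 1.0]], 'k1': -0.0912, 'R': [[0.8396, 0.5432, -0.0082], [0.4006, -0.6292, -0.6661], [-0.3669, 0.556, -0.7458]], 't': [-439.9797, -152.9513, 1577.5115]}
side {'camera_matrix': [[414.7737, 0.0, 318.719], [0.0, 414.7737, 205.4963], [0.0, 0.0, 1.0]], 'k1': -0.1109, 'R': [[-0.9796, -0.201, -0.0008], [-0.1228, 0.6017, -0.7892], [0.1591, -0.773, -0.6141]], 't': [550.6918, 154.2665, 1083.176]}
wrist {'camera_matrix': [[285.2241, 0.0, 319.564], [0.0, 285.2241, 199.3213], [0.0, 0.0, 1.0]], 'k1': -0.0388, 'tool_from_camera': [[0.0008, -0.9651, -0.2619, 66.9663], [1.0, 0.0008, 0.0002, 0.4628], [0.0, -0.2619, 0.9651, -147.0288], [0.0, 0.0, 0.0, 1.0]]}
0.15
```

View pics/scene0.png

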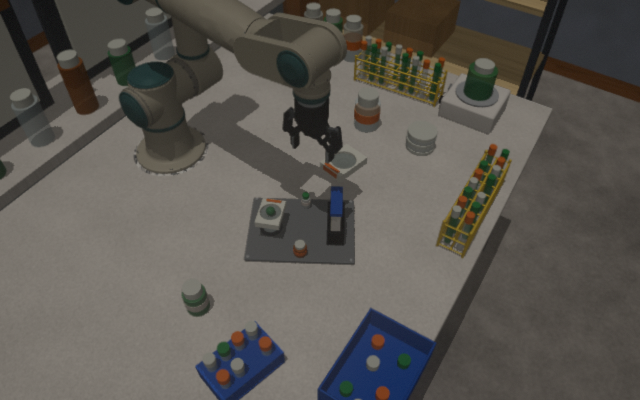

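View pics/side0.png

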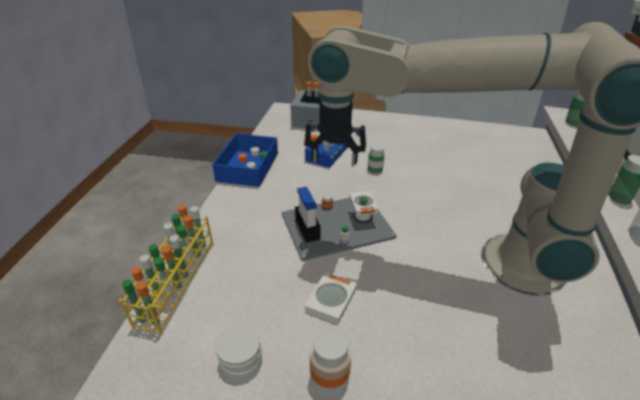

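View pics/wrist0.png

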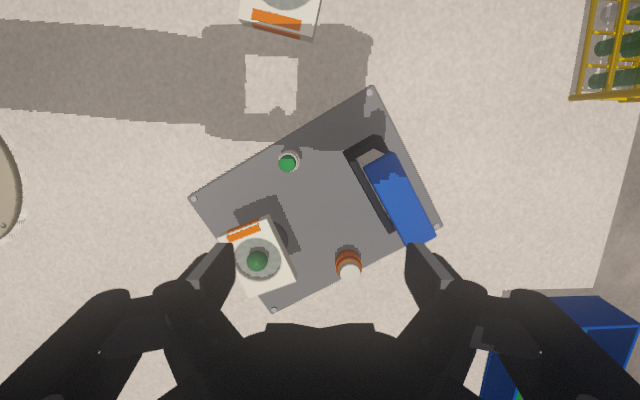

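```bash
cat >> h.py <<'E'
from scipy.spatial.transform import Rotation as Ro
def cam(n,s=None):
    c=get_calibration(n); K=np.array(c['camera_matrix']); d=np.array([c['k1'],0,0,0.])
    if n=='wrist':
        T=np.array(c['tool_from_camera']); q=np.array(s['eef_rot']); Rw=Ro.from_quat(q[[1,2,3,0]]).as_matrix()
        R_=Rw@T[:3,:3]; o=Rw@T[:3,3]+np.array(s['ee_pos'])
    else:
        R=np.array(c['R']); R_=R.T; o=-R.T@np.array(c['t'])
    return dict(K=K,d=d,R=R_,o=o)
def rays(c,p):
    u=cv2.undistortPoints(np.array(p,float).reshape(-1,1,2),c['K'],c['d']).reshape(-1,2)
    v=np.c_[u,np.ones(len(u))]@c['R'].T
    return v/np.linalg.norm(v,axis=1)[:,None]
def plane(c,p,z):
    v=rays(c,p); return c['o']+v*((z-c['o'][2])/v[:,2])[:,None]
def tri(obs): # list of (cam,pixel)
    A=0;b=0;L=[]
    for c,p in obs:
        v=rays(c,[p])[0]; P=np.eye(3)-np.outer(v,v); A=A+P; b=b+P@c['o']; L.append((c['o'],P))
    X=np.linalg.solve(A,b); return X,[round(float(np.linalg.norm(P@(X-o))),1) for o,P in L]
def proj(c,X):
    R=c['R'].T; r,_=cv2.Rodrigues(R); return cv2.projectPoints(np.array(X,float).reshape(-1,1,3),r,-R@c['o'],c['K'],c['d'])[0].reshape(-1,2)
def masks(im):
    h=cv2.cvtColor(im,cv2.COLOR_RGB2HSV)
    return dict(blue=cv2.inRange(h,(105,120,60),(130,255,255)),orange=cv2.inRange(h,(4,150,120),(18,255,255)),green=cv2.inRange(h,(55,60,30),(90,255,255)))
E
python3 - <<'E'
from h import *
for n,(x0,y0,x1,y1),k in [("scene",(235,175,365,275),6),("side",(275,170,405,260),6),("wrist",(180,70,460,320),2.8)]:
    im=cv2.imread(f'pics/{n}0.png')
    cv2.imwrite(f'pics/{n}0c.png',cv2.resize(im[y0:y1,x0:x1],None,fx=k,fy=k,interpolation=cv2.INTER_CUBIC))
    for m,M in masks(im[:,:,::-1].copy()).items():
        N,_,st,ce=cv2.connectedComponentsWithStats(M)
        print(n,m,[(st[i].tolist(),ce[i].round(1).tolist()) for i in range(1,N) if st[i,4]>12 and x0<ce[i][0]<x1 and y0<ce[i][1]<y1])
E
```

```text
scene blue [([330, 187, 13, 30, 325], [336.1, 202.0])]
scene orange [([267, 199, 14, 3, 20], [273.0, 200.2])]
scene green [([302, 192, 7, 7, 38], [305.2, 195.1]), ([267, 207, 8, 8, 49], [270.1, 210.3])]
side blue [([298, 187, 18, 22, 218], [306.4, 198.0])]
side orange [([362, 211, 11, 2, 16], [367.0, 211.5])]
side green [([361, 197, 6, 7, 37], [363.4, 199.9]), ([342, 226, 7, 6, 36], [344.9, 228.4])]
wrist blue [([363, 154, 73, 93, 3070], [399.3, 199.7])]
wrist orange [([227, 218, 32, 15, 66], [242.7, 225.3]), ([227, 225, 34, 17, 211], [243.2, 232.9]), ([336, 252, 26, 22, 177], [346.8, 259.6])]
wrist green [([279, 155, 17, 17, 227], [286.8, 163.1]), ([247, 253, 20, 18, 269], [256.1, 261.5])]
```

View pics/scene0c.png

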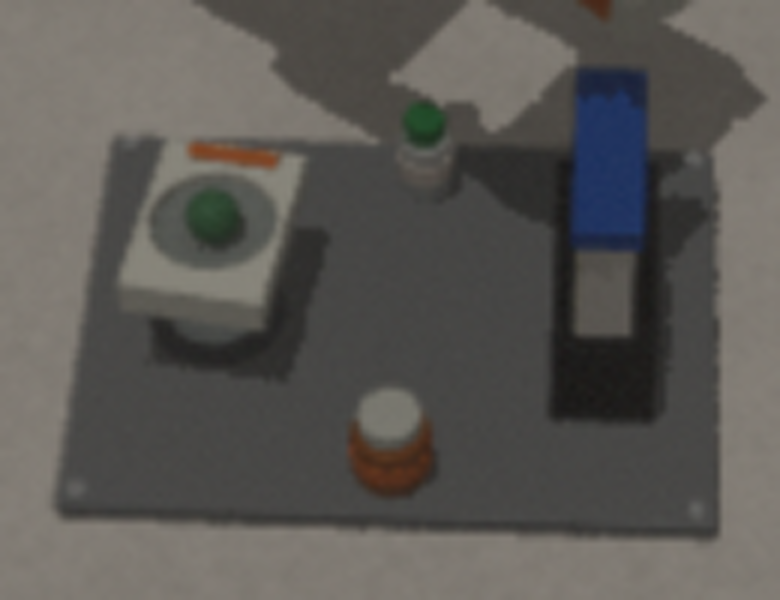

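View pics/side0c.png

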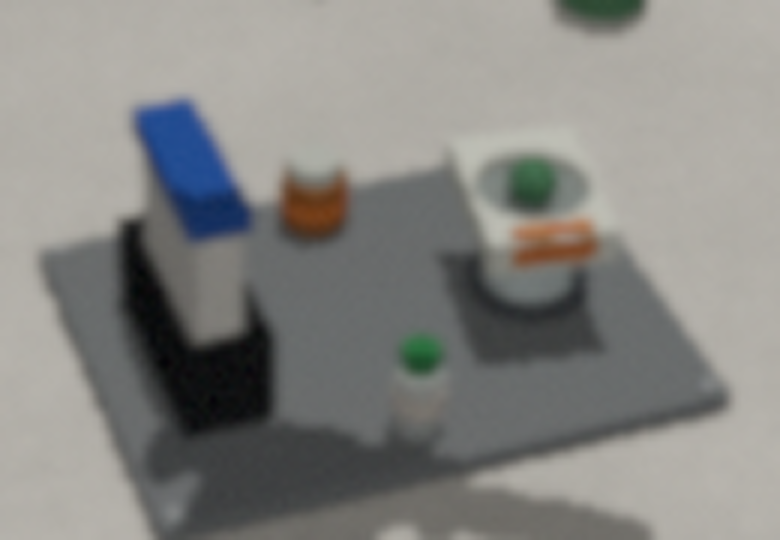

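View pics/wrist0c.png

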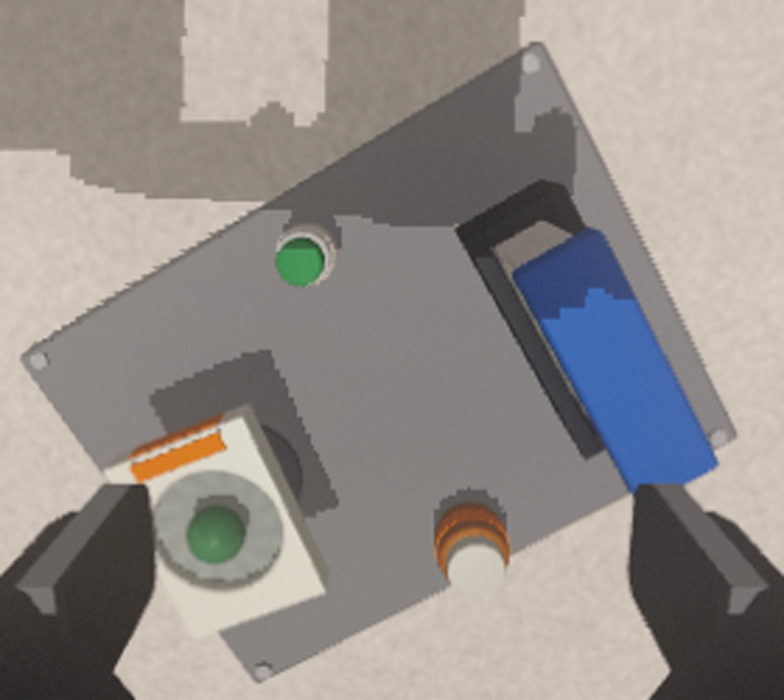

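```bash
python3 - <<'E'
from h import *
s=sense(); W=cam('wrist',s); S=cam('scene'); D=cam('side')
f=lambda p,x,y,k:(np.array(p,float)+.0)/k+[x,y]
sc=lambda x,y:(235+x/6-.4,175+y/6-.4); sd=lambda x,y:(275+x/6-.4,170+y/6-.4); wr=lambda x,y:(180+x/2.8-.3,70+y/2.8-.3)
print('ball',tri([(W,(256.1,261.5)),(S,(270.1,210.3)),(D,(363.4,199.9))]))
print('vial cap',tri([(W,wr(300,260)),(S,sc(425,118)),(D,sd(421,350))]))
print('pot cap',tri([(W,wr(477,565)),(S,sc(390,412)),(D,sd(315,170))]))
B=plane(W,[wr(20,357),wr(540,42),wr(735,437),wr(258,683)],12); print('board',B.round(1),[np.linalg.norm(B[i]-B[i-1]).round(1) for i in range(4)])
u=B[1]-B[0]; v=B[2]-B[3]; th=[np.arctan2(a[1],a[0]) for a in (u,v)]; print(th)
# lamp top corners: far y+ left etc
print('lampA(+y,-x)',tri([(W,wr(515,270)),(S,sc(577,90)),(D,sd(190,207))]))
print('lampB(+y,+x)',tri([(W,wr(602,230)),(S,sc(648,73)),(D,sd(248,205))]))
print('lampC(-y,+x)',tri([(W,wr(717,463)),(S,sc(643,237)),(D,sd(190,103))]))
T=plane(W,[wr(102,470),wr(252,404),wr(326,588),wr(193,636)],75);print(T.round(1),[np.linalg.norm(T[i]-T[i-1]).round(1) for i in range(4)])
E
```

```text
ball (array([451.69620783, -87.05448146,  78.62518782]), [0.9, 0.2, 1.0])
vial cap (array([487.72058396,  22.51284577,  59.82041799]), [1.8, 0.7, 1.4])
pot cap (array([ 561.6820129 , -115.55876113,   49.34573639]), [2.2, 0.9, 1.4])
board [[ 349.5  -28.4   12. ]
 [ 588.1  110.6   12. ]
 [ 691.5  -68.1   12. ]
 [ 454.3 -207.2   12. ]] [np.float64(207.2), np.float64(276.1), np.float64(206.4), np.float64(275.0)]
[np.float64(0.5273702969500145), np.float64(0.5303507612700928)]
lampA(+y,-x) (array([573.26317522,  25.78278183, 126.0930934 ]), [10.3, 8.7, 16.5])
lampB(+y,+x) (array([579.7896115 ,  38.43159317, 135.97236187]), [9.0, 10.7, 18.3])
lampC(-y,+x) (array([622.8940868 , -36.90059033, 131.67053183]), [9.7, 10.0, 18.4])
[[ 408.   -59.    75. ]
 [ 470.2  -30.8   75. ]
 [ 497.6 -112.2   75. ]
 [ 439.8 -135.9   75. ]] [np.float64(83.2), np.float64(68.3), np.float64(85.9), np.float64(62.5)]
```

Candidates: the tray with ball on the stand (wrist 257,260, scene 270,213), not the empty, larger tray on the table (wrist 282,10, scene 345,160). Lamp: blue cap (wrist 402,200), not the blue rack or bin (wrist 560,330). The crops confirm a 83×62 tray with a green ball. Moving for a second wrist view with the jaws shut.

{"fn": "send_rows", "kwargs": {
  "plan": [
    {"jaw": -1, "travel": [-0.02, 0.015, 0], "spin": 0},
    {"jaw": -1, "travel": [-0.04, 0.03, 0], "spin": 0},
    {"jaw": -1, "travel": [-0.05, 0.04, 0], "spin": 0},
    {"jaw": -1, "travel": [-0.05, 0.04, 0], "spin": 0},
    {"jaw": -1, "travel": [-0.05, 0.04, 0], "spin": 0}
  ]
}}

```text
t: 0.65
ee_pos: [564.7, -49.7, 226.7]
eef_rot: [-0.0, 0.707, 0.707, -0.0]
wrist_force: [-0.1, 0.3, -0.2]
opening: 12.4
```

```bash
python3 - <<'E'
from h import *
s=sense(); print(s['t'],s['ee_pos'],s['opening'],s['eef_rot'],s['wrist_force'])
im=get_image('wrist'); save('w1',im); json.dump({k:np.array(v).tolist() for k,v in s.items()},open('w1.json','w'))
cv2.imwrite('pics/w1c.png',cv2.resize(im[50:300,160:440,::-1],None,fx=2.4,fy=2.4,interpolation=cv2.INTER_CUBIC))
for m,M in masks(im).items():
    N,_,st,ce=cv2.connectedComponentsWithStats(M)
    print(m,[(st[i].tolist(),ce[i].round(1).tolist()) for i in range(1,N) if st[i,4]>12])
E
```

```text
0.65 [564.72530534 -49.74443282 226.683583  ] 12.422445681217143 [-4.35121903e-04  7.07178526e-01  7.07034873e-01 -1.79283387e-04] [-0.07637142  0.33130387 -0.2329554 ]
blue [([318, 92, 79, 107, 3496], [356.2, 143.8]), ([492, 279, 134, 99, 5740], [573.6, 318.3])]
orange [([187, 181, 34, 18, 230], [203.4, 189.6]), ([305, 216, 27, 21, 181], [318.4, 223.3]), ([510, 299, 15, 11, 125], [516.5, 303.7])]
green [([239, 109, 19, 17, 254], [248.2, 117.0]), ([208, 214, 19, 16, 227], [216.3, 221.6]), ([541, 298, 28, 17, 331], [555.8, 305.1])]
```

View pics/w1.png

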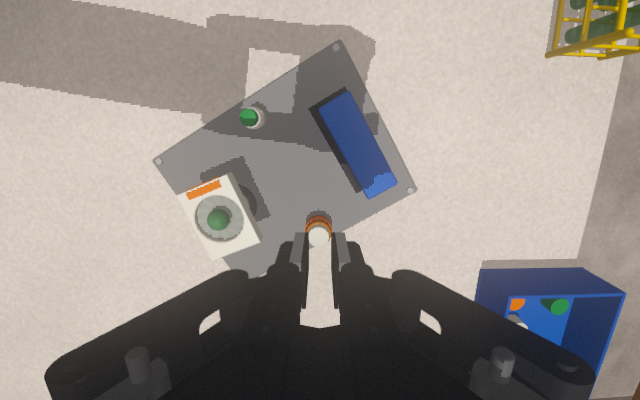

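```bash
python3 - <<'E'
from h import *
im=cv2.imread('pics/w1.png')
cv2.imwrite('pics/w1a.png',cv2.resize(im[80:205,300:425],None,fx=4.5,fy=4.5,interpolation=cv2.INTER_CUBIC))
cv2.imwrite('pics/w1b.png',cv2.resize(im[165:270,170:280],None,fx=5,fy=5,interpolation=cv2.INTER_CUBIC))
E
```

```text
(no output)
```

View pics/w1a.png

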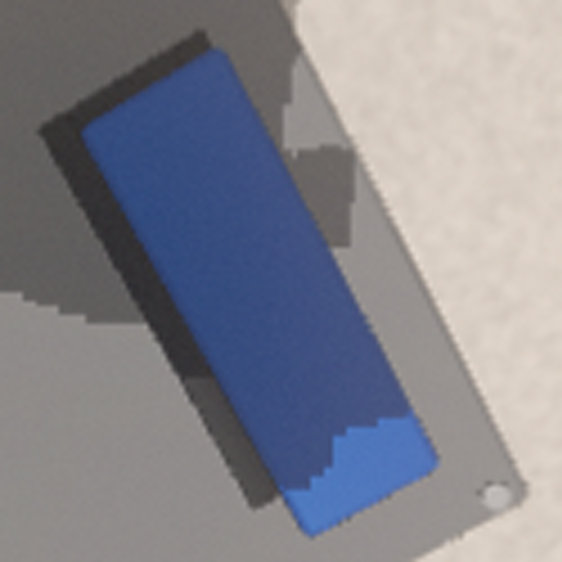

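View pics/w1b.png

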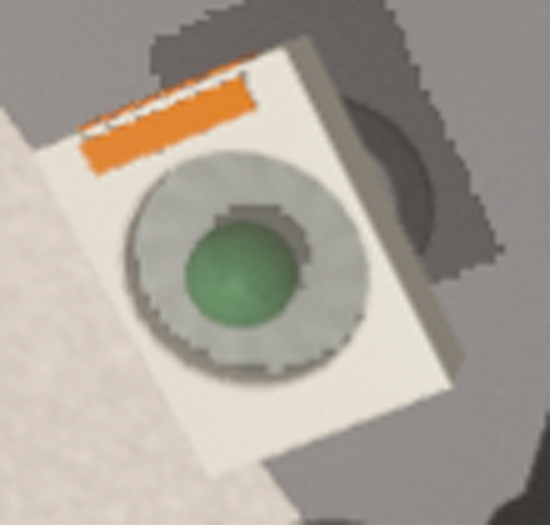

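```bash
python3 - <<'E'
from h import *
W1=cam('wrist',json.load(open('w1.json')))
s0=dict(ee_pos=[524.7,0.04,226.6],eef_rot=[-6e-4,.707105,.707108,-5e-4]); W0=cam('wrist',s0); S=cam('scene'); D=cam('side')
sc=lambda x,y:(235+x/6-.4,175+y/6-.4); sd=lambda x,y:(275+x/6-.4,170+y/6-.4); wr=lambda x,y:(180+x/2.8-.3,70+y/2.8-.3)
la=lambda x,y:(300+x/4.5-.4,80+y/4.5-.4); lb=lambda x,y:(170+x/5-.4,165+y/5-.4)
L={'A':(la(84,132),sc(577,73),sd(248,222)),'B':(la(222,48),sc(648,73),sd(190,207)),'C':(la(440,462),sc(643,237),sd(137,105)),'D':(la(313,538),sc(573,237),sd(192,103))}
P=[]
for k,(a,b,c) in L.items():
    X,r=tri([(W1,a),(S,b),(D,c)]); P.append(X); print(k,X.round(1),r)
print('mean',np.mean(P,0))
for z in (124,128,132):
  Q=plane(W1,[v[0] for v in L.values()],z); print(z,Q.mean(0).round(1),[np.linalg.norm(Q[i]-Q[i-1]).round(1) for i in range(4)], np.arctan2(*( (Q[0]+Q[1]-Q[2]-Q[3])[[1,0]]))-np.pi/2)
T1=[lb(33,152),lb(286,46),lb(452,386),lb(213,475)];T0=[wr(102,470),wr(252,404),wr(326,588),wr(193,636)]
for a,b in zip(T0,T1): print('tray c',*tri([(W0,a),(W1,b)]))
for c,t in ((W0,T0),(W1,T1)):
  Q=plane(c,t,75); print(Q.mean(0).round(1),[np.linalg.norm(Q[i]-Q[i-1]).round(1) for i in range(4)],np.arctan2(*((Q[0]+Q[1]-Q[2]-Q[3])[[1,0]])),np.arctan2(*((Q[0]+Q[3]-Q[2]-Q[1])[[1,0]])))
print('ball',tri([(W1,(216.3,221.6)),(W0,(256.1,261.5)),(S,(270.1,210.3)),(D,(363.4,199.9))]), plane(W1,[(217.5,219)],76))
lx=np.mean([B for B in P],0)
B=plane(W1,[lb(0,0)],12)
Bp=plane(W1,[(154,161),(340,40),(416,191)],12); print('board',Bp.round(1),np.linalg.norm(Bp[0]-Bp[1]),np.linalg.norm(Bp[2]-Bp[1]),np.arctan2(*(Bp[1]-Bp[0])[[1,0]]),((Bp[0]+Bp[2])/2).round(1))
E
```

```text
A [563.2  28.  126.1] [0.8, 1.3, 0.6]
B [588.6  38.9 135.5] [2.8, 2.9, 2.7]
C [631.6 -36.1 130.8] [3.2, 2.0, 3.4]
D [608.1 -50.3 127.4] [1.7, 0.4, 1.7]
mean [597.85747591  -4.89338867 129.95710995]
124 [599.6  -3.5 124. ] [np.float64(90.9), np.float64(29.4), np.float64(89.9), np.float64(29.2)] 0.5313028390372438
128 [599.   -3.2 128. ] [np.float64(89.5), np.float64(28.9), np.float64(88.4), np.float64(28.7)] 0.5313028390372425
132 [598.5  -2.9 132. ] [np.float64(88.0), np.float64(28.5), np.float64(87.0), np.float64(28.3)] 0.5313028390372434
tray c [407.21025753 -59.73732163  72.95334202] [0.3, 0.3]
tray c [467.10825727 -34.49022752  70.50764391] [2.9, 2.9]
tray c [ 496.62309509 -115.92572511   69.40861121] [0.4, 0.4]
tray c [ 438.35775754 -139.01654933   70.20948925] [0.2, 0.2]
[453.7 -84.5  75. ] [np.float64(83.2), np.float64(68.4), np.float64(85.9), np.float64(62.5)] 1.9284182138356294 -2.7335449640907292
[453.3 -86.2  75. ] [np.float64(83.7), np.float64(62.3), np.float64(84.0), np.float64(61.4)] 1.9574238967423312 -2.7612216446989186
ball (array([451.63846389, -87.42980236,  78.74290466]), [0.8, 0.9, 0.5, 0.9]) [[451.99498238 -86.21905187  76.        ]]
board [[352.1 -30.   12. ]
 [588.5 109.6  12. ]
 [691.3 -69.5  12. ]] 274.5602905779561 206.478592876039 0.5333791006667912 [521.7 -49.7  12. ]
```

{"fn": "send_rows", "kwargs": {
  "plan": [
    {"jaw": -1, "travel": [0.015, 0.011, 0], "spin": -6},
    {"jaw": -1, "travel": [0.032, 0.024, 0.01], "spin": -13},
    {"jaw": -1, "travel": [0.046, 0.034, 0.03], "spin": -20},
    {"jaw": -1, "travel": [0.046, 0.034, 0.05], "spin": -22},
    {"jaw": -1, "travel": [0.046, 0.034, 0.061], "spin": -22}
  ]
}}

```text
t: 1.2
ee_pos: [598.1, -2.8, 164.2]
eef_rot: [-0.001, 0.558, 0.83, -0.001]
wrist_force: [0.1, -0.2, -0.6]
opening: -0.0
```

{"fn": "send_rows", "kwargs": {
  "plan": [
    {"jaw": -1, "travel": [0, 0, 0], "spin": 0},
    {"jaw": -1, "travel": [0, 0, 0.003], "spin": 0},
    {"jaw": -1, "travel": [0, 0, 0.004], "spin": 0}
  ]
}}

```text
t: 1.5
ee_pos: [599.3, -4.2, 163.3]
eef_rot: [0.001, 0.56, 0.829, 0.001]
wrist_force: [-0.9, 0.1, -0.7]
opening: -0.4
```

```bash
python3 - <<'E'
from h import *
s=sense(); print(s)
im=get_image('side'); 
cv2.imwrite('pics/s2.png',cv2.resize(im[120:270,240:420,::-1],None,fx=4,fy=4,interpolation=cv2.INTER_CUBIC))
E
```

```text
{'t': 1.5, 'qpos': array([-6.85892295e-02,  2.85959718e-01,  1.26642669e+00,  1.33402797e-05,
        1.58717035e+00, -4.51748780e-01]), 'qvel': array([-0.00126928,  0.00673176,  0.01059639,  0.00096512, -0.01814936,
       -0.00260064]), 'effort': array([ 1.04924419e-01, -4.68588710e+01, -3.54223180e+01,  4.67857360e-03,
       -8.68423842e-03,  9.27952991e-03]), 'ee_pos': array([599.32377126,  -4.18096796, 163.32233909]), 'eef_rot': array([8.77394508e-04, 5.59529427e-01, 8.28809860e-01, 5.16181188e-04]), 'wrist_force': array([-0.89142619,  0.05137825, -0.72651891]), 'moment': array([ 0.02116776, -0.00616764,  0.01785327]), 'opening': -0.40759698424874397}
```

View pics/s2.png

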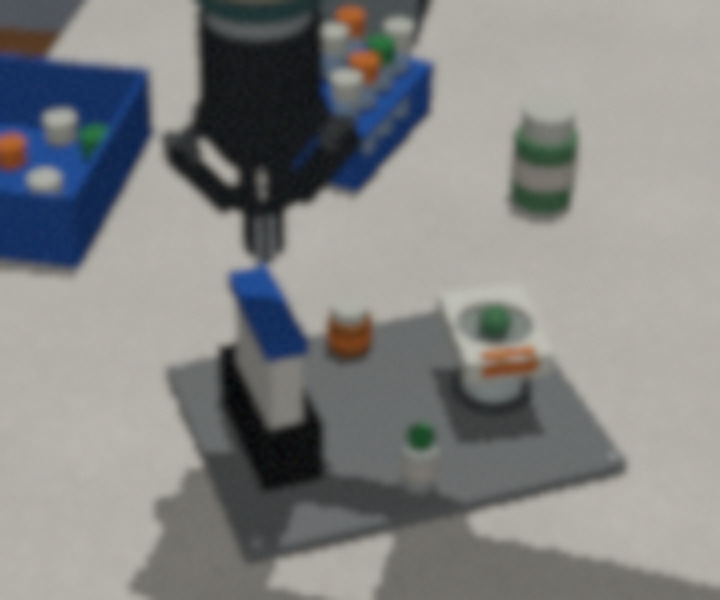

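```bash
python3 - <<'E'
from h import *
D=cam('side')
print((proj(D,[[598.5,-3.5,z] for z in (120,130,138,150,163,170,180)])-[240,120])*4)
E
```

```text
[[262.45723319 317.97690543]
 [262.15417444 305.95556142]
 [261.90974779 296.24245118]
 [261.53977924 281.51057605]
 [261.13442945 265.32814263]
 [260.91418613 256.517136  ]
 [260.59713091 243.81015008]]
```

```bash
python3 - <<'E'
from h import *
im=get_image('scene'); S=cam('scene')
cv2.imwrite('pics/c2.png',cv2.resize(im[120:270,250:410,::-1],None,fx=4,fy=4,interpolation=cv2.INTER_CUBIC))
print((proj(S,[[598.5,-3.5,z] for z in (120,130,138,150,163,170,180)])-[250,120])*4)
save('w2',get_image('wrist')); s=sense(); print(s['t'],s['ee_pos']); W=cam('wrist',s)
print(proj(W,[[598.5,-3.5,z] for z in (120,130,138,150,163,170,180)]))
E
```

```text
[[346.8400626  328.29810179]
 [347.27822775 317.55979708]
 [347.63215951 308.87709103]
 [348.168806   295.69703966]
 [348.75808339 281.20352214]
 [349.07884738 273.30499228]
 [349.54134565 261.90491001]]
1.65 [599.25183886  -4.14710779 162.96931532]
[[317.74587095 218.89431101]
 [317.67137478 223.80047863]
 [317.60617825 228.09608389]
 [317.49750156 235.26040569]
 [317.3621379  244.19093781]
 [317.28014806 249.60391814]
 [317.14978047 258.21667001]]
```

View pics/c2.png

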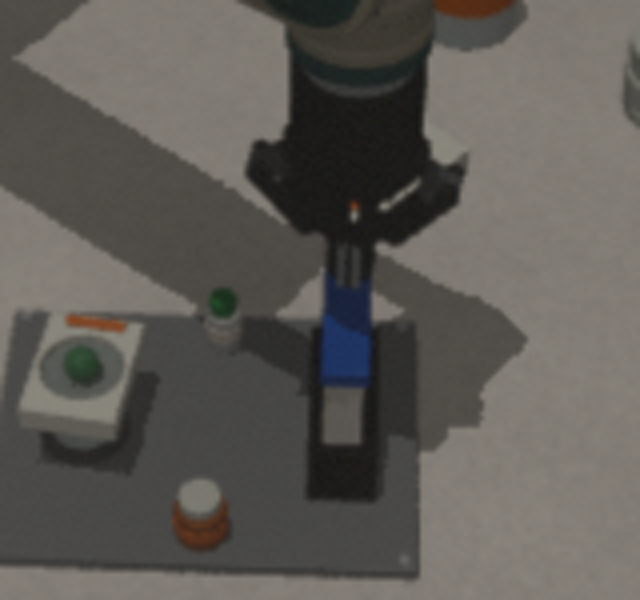

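View pics/w2.png

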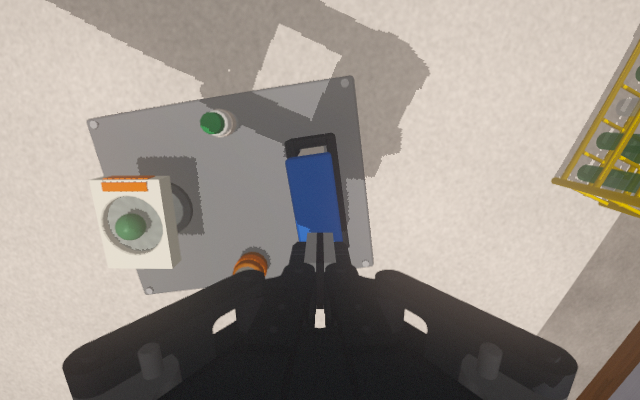

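Fingertip appears higher in the views than the 25 mm overhang predicts; contact with the lamp will settle it. Descending slowly.

{"fn": "send_rows", "kwargs": {
  "plan": [
    {"jaw": -1, "travel": [0, 0, 0.002], "spin": 0},
    {"jaw": -1, "travel": [0, 0, 0.004], "spin": 0},
    {"jaw": -1, "travel": [0, 0, 0.004], "spin": 0}
  ]
}}

```text
t: 1.95
ee_pos: [598.9, -4.0, 157.7]
eef_rot: [-0.0, 0.559, 0.829, -0.0]
wrist_force: [0.2, -1.1, 0.7]
opening: -0.2
```

{"fn": "send_rows", "kwargs": {
  "plan": [
    {"jaw": -1, "travel": [0, 0, 0.002], "spin": 0},
    {"jaw": -1, "travel": [0, 0, 0.003], "spin": 0},
    {"jaw": -1, "travel": [0, 0, 0.003], "spin": 0}
  ]
}}

```text
t: 2.25
ee_pos: [598.9, -4.0, 154.8]
eef_rot: [-0.0, 0.559, 0.829, -0.0]
wrist_force: [0.4, -0.6, -0.2]
opening: -0.2
```

{"fn": "send_rows", "kwargs": {
  "plan": [
    {"jaw": -1, "travel": [0, 0, 0.001], "spin": 0},
    {"jaw": -1, "travel": [0, 0, 0.002], "spin": 0},
    {"jaw": -1, "travel": [0, 0, 0.003], "spin": 0}
  ]
}}

```text
t: 2.55
ee_pos: [599.0, -4.0, 152.1]
eef_rot: [0.0, 0.559, 0.829, 0.0]
wrist_force: [0.9, 0.1, -0.2]
opening: -0.1
```

```bash
python3 - <<'E'
from h import *
s=sense(); print(s['ee_pos'],s['wrist_force'])
im=get_image('side'); save('s3f',im); S=cam('scene')
cv2.imwrite('pics/s3.png',cv2.resize(im[150:250,260:380,::-1],None,fx=6,fy=6,interpolation=cv2.INTER_CUBIC))
E
```

```text
[599.04466537  -3.9757273  152.0606319 ] [ 0.89140726  0.08037802 -0.21452385]
```

View pics/s3.png

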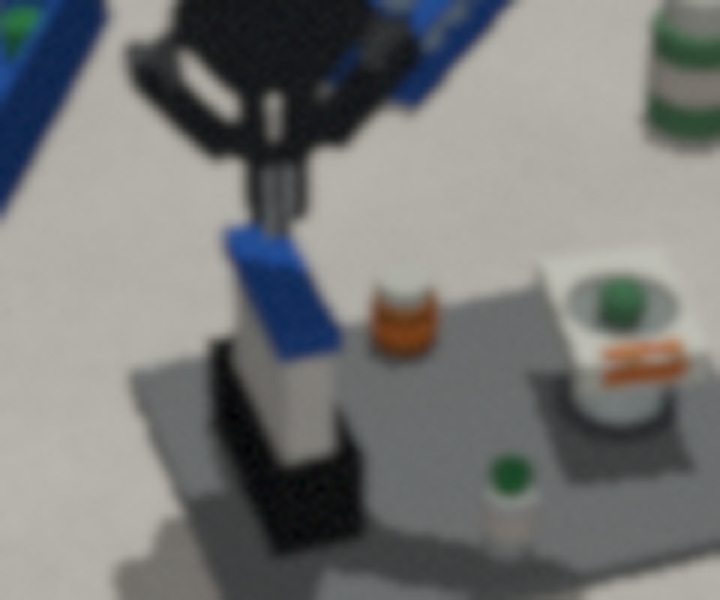

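```bash
python3 - <<'E'
from h import *
im=get_image('scene'); S=cam('scene');D=cam('side')
cv2.imwrite('pics/c3.png',cv2.resize(im[160:240,290:390,::-1],None,fx=7,fy=7,interpolation=cv2.INTER_CUBIC))
s=sense();im=get_image('wrist');save('w3',im);cv2.imwrite('pics/w3c.png',cv2.resize(im[120:320,240:400,::-1],None,fx=3,fy=3,interpolation=cv2.INTER_CUBIC))
W=cam('wrist',s);x=Ro.from_quat(np.array(s['eef_rot'])[[1,2,3,0]]).as_matrix()[:,0]
for z in (120,127,132,140,150):
  for o in (11,-11):
    X=[s['ee_pos']*[1,1,0]+x*o+[0,0,z]]
    print(z,o,((proj(S,X)-[290,160])*7).round(),((proj(W,X)-[240,120])*3).round(),((proj(D,X)-[260,150])*6).round())
E
```

```text
120 11 [[332. 273.]] [[235. 270.]] [[277. 311.]]
120 -11 [[322. 319.]] [[235. 363.]] [[269. 282.]]
127 11 [[333. 260.]] [[235. 279.]] [[277. 298.]]
127 -11 [[323. 306.]] [[235. 376.]] [[269. 269.]]
132 11 [[333. 250.]] [[235. 287.]] [[276. 289.]]
132 -11 [[323. 296.]] [[235. 385.]] [[269. 260.]]
140 11 [[334. 235.]] [[235. 300.]] [[276. 275.]]
140 -11 [[324. 281.]] [[235. 402.]] [[268. 246.]]
150 11 [[335. 216.]] [[235. 318.]] [[275. 256.]]
150 -11 [[325. 262.]] [[235. 425.]] [[268. 227.]]
```

View pics/c3.png

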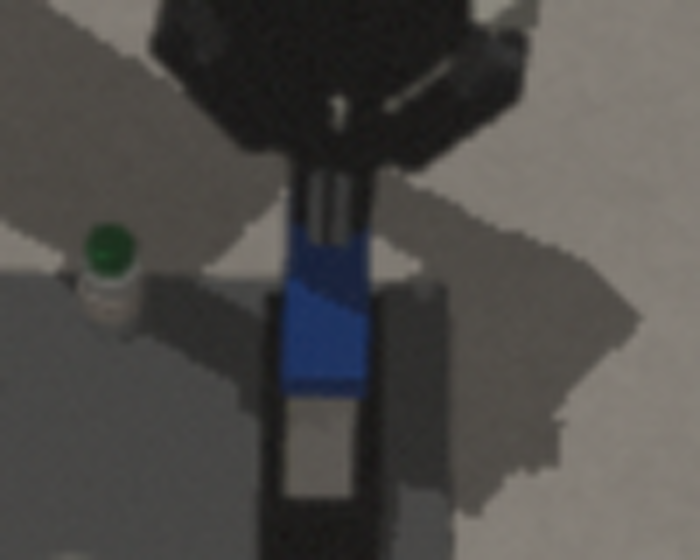

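View pics/w3c.png

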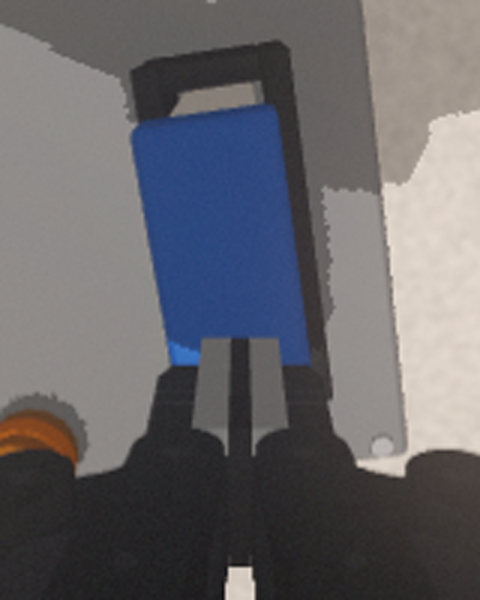

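Tip triangulates to about z 158 in all three views while the TCP reads 152, so the fingers really end roughly 6 mm behind the reported TCP (the text says 25 mm ahead). Continuing down until contact.

{"fn": "send_rows", "kwargs": {
  "plan": [
    {"jaw": -1, "travel": [0, 0, 0.003], "spin": 0},
    {"jaw": -1, "travel": [0, 0, 0.006], "spin": 0},
    {"jaw": -1, "travel": [0, 0, 0.008], "spin": 0},
    {"jaw": -1, "travel": [0, 0, 0.008], "spin": 0}
  ]
}}

```text
t: 3.1
ee_pos: [598.8, -4.0, 143.5]
eef_rot: [-0.0, 0.559, 0.829, -0.0]
wrist_force: [-0.1, 0.4, -0.5]
opening: -0.0
```

{"fn": "send_rows", "kwargs": {
  "plan": [
    {"jaw": -1, "travel": [0, 0, 0.003], "spin": 0},
    {"jaw": -1, "travel": [0, 0, 0.006], "spin": 0},
    {"jaw": -1, "travel": [0, 0, 0.007], "spin": 0},
    {"jaw": -1, "travel": [0, 0, 0.007], "spin": 0}
  ]
}}

```text
t: 3.5
ee_pos: [598.9, -4.0, 136.8]
eef_rot: [-0.0, 0.559, 0.829, -0.0]
wrist_force: [-0.6, 0.7, -0.0]
opening: 0.1
```

{"fn": "send_rows", "kwargs": {
  "plan": [
    {"jaw": -1, "travel": [0, 0, 0.002], "spin": 0},
    {"jaw": -1, "travel": [0, 0, 0.004], "spin": 0},
    {"jaw": -1, "travel": [0, 0, 0.004], "spin": 0}
  ]
}}

```text
t: 3.8
ee_pos: [598.9, -4.0, 132.7]
eef_rot: [-0.0, 0.559, 0.829, -0.0]
wrist_force: [0.7, -0.5, 0.6]
opening: 0.0
```

{"fn": "send_rows", "kwargs": {
  "plan": [
    {"jaw": -1, "travel": [0, 0, 0.002], "spin": 0},
    {"jaw": -1, "travel": [0, 0, 0.004], "spin": 0},
    {"jaw": -1, "travel": [0, 0, 0.004], "spin": 0}
  ]
}}

```text
t: 4.1
ee_pos: [598.8, -4.0, 128.7]
eef_rot: [-0.0, 0.559, 0.829, -0.0]
wrist_force: [-0.1, 0.3, 0.5]
opening: -0.1
```

{"fn": "send_rows", "kwargs": {
  "plan": [
    {"jaw": -1, "travel": [0, 0, 0.002], "spin": 0},
    {"jaw": -1, "travel": [0, 0, 0.003], "spin": 0},
    {"jaw": -1, "travel": [0, 0, 0.003], "spin": 0}
  ]
}}

```text
t: 4.4
ee_pos: [599.0, -4.0, 126.1]
eef_rot: [0.0, 0.559, 0.829, 0.0]
wrist_force: [0.2, 0.7, 0.0]
opening: 0.2
```

```bash
python3 - <<'E'
from h import *
s=sense(); print(s['t'],s['ee_pos'],s['wrist_force'])
a=get_image('side');b=get_image('scene')
f=lambda im,x,y:cv2.resize(im[y:y+90,x:x+90,::-1],None,fx=4.4,fy=4.4,interpolation=cv2.INTER_CUBIC)
cv2.imwrite('pics/d4.png',np.hstack([f(a,265,150),f(b,290,155)]))
E
```

```text
4.4 [599.01171459  -3.97847126 126.08822276] [0.17113895 0.71628455 0.03917057]
```

View pics/d4.png

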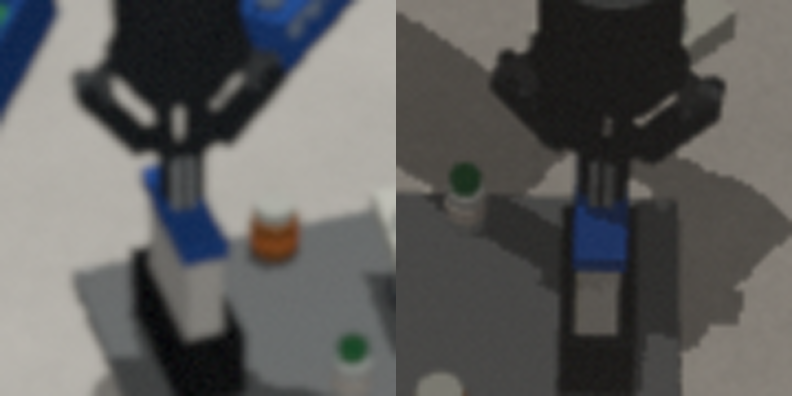

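{"fn": "send_rows", "kwargs": {
  "plan": [
    {"jaw": -1, "travel": [0, 0, 0.001], "spin": 0},
    {"jaw": -1, "travel": [0, 0, 0.003], "spin": 0},
    {"jaw": -1, "travel": [0, 0, 0.003], "spin": 0}
  ]
}}

```text
t: 4.8
ee_pos: [599.1, -4.0, 123.5]
eef_rot: [0.0, 0.559, 0.829, 0.0]
wrist_force: [-0.9, 1.2, 3.5]
opening: -0.2
```

{"fn": "send_rows", "kwargs": {
  "plan": [
    {"jaw": -1, "travel": [0, 0, 0.001], "spin": 0},
    {"jaw": -1, "travel": [0, 0, 0.002], "spin": 0},
    {"jaw": -1, "travel": [0, 0, 0.002], "spin": 0}
  ]
}}

```text
t: 5.1
ee_pos: [599.1, -4.0, 121.1]
eef_rot: [0.0, 0.559, 0.829, 0.0]
wrist_force: [-1.2, -0.4, 4.5]
opening: -0.4
```

{"fn": "send_rows", "kwargs": {
  "plan": [
    {"jaw": -1, "travel": [0, 0, 0.001], "spin": 0},
    {"jaw": -1, "travel": [0, 0, 0.002], "spin": 0},
    {"jaw": -1, "travel": [0, 0, 0.002], "spin": 0}
  ]
}}

```text
t: 5.4
ee_pos: [599.1, -4.0, 119.0]
eef_rot: [0.0, 0.559, 0.829, 0.0]
wrist_force: [-0.9, 0.3, 3.2]
opening: -0.1
```

{"fn": "send_rows", "kwargs": {
  "plan": [
    {"jaw": -1, "travel": [0, 0, 0.001], "spin": 0},
    {"jaw": -1, "travel": [0, 0, 0.002], "spin": 0},
    {"jaw": -1, "travel": [0, 0, 0.003], "spin": 0},
    {"jaw": -1, "travel": [0, 0, 0.003], "spin": 0}
  ]
}}

```text
t: 5.8
ee_pos: [599.1, -4.0, 115.9]
eef_rot: [0.0, 0.559, 0.829, 0.0]
wrist_force: [-0.7, 0.2, 3.5]
opening: 0.2
```

{"fn": "send_rows", "kwargs": {
  "plan": [
    {"jaw": -1, "travel": [0, 0, 0.001], "spin": 0},
    {"jaw": -1, "travel": [0, 0, 0.002], "spin": 0},
    {"jaw": -1, "travel": [0, 0, 0.002], "spin": 0}
  ]
}}

```text
t: 6.1
ee_pos: [599.2, -4.0, 115.8]
eef_rot: [0.001, 0.559, 0.829, 0.0]
wrist_force: [-5.3, 1.4, 11.5]
opening: -0.4
```

{"fn": "send_rows", "kwargs": {
  "plan": [
    {"jaw": -1, "travel": [0, 0, 0.001], "spin": 0},
    {"jaw": -1, "travel": [0, 0, 0.001], "spin": 0}
  ]
}}

```text
t: 6.3
ee_pos: [599.3, -4.0, 115.7]
eef_rot: [0.001, 0.559, 0.829, 0.0]
wrist_force: [-7.7, 1.4, 17.1]
opening: -0.1
```

{"fn": "send_rows", "kwargs": {
  "plan": [
    {"jaw": -1, "travel": [0, 0, 0.001], "spin": 0},
    {"jaw": -1, "travel": [0, 0, 0.001], "spin": 0},
    {"jaw": -1, "travel": [0, 0, 0.001], "spin": 0}
  ]
}}

```text
t: 6.6
ee_pos: [599.4, -4.0, 115.7]
eef_rot: [0.001, 0.559, 0.829, 0.001]
wrist_force: [-9.4, 0.5, 21.0]
opening: 0.1
```

{"fn": "send_rows", "kwargs": {
  "plan": [
    {"jaw": -1, "travel": [0, 0, -0.008], "spin": 0},
    {"jaw": -1, "travel": [0, 0, -0.035], "spin": 0},
    {"jaw": -0.5, "travel": [0, 0, -0.055], "spin": 0},
    {"jaw": 0.5, "travel": [-0.005, -0.035, -0.055], "spin": 0},
    {"jaw": 1, "travel": [-0.01, -0.07, -0.055], "spin": 0}
  ]
}}

```text
t: 7.1
ee_pos: [537.3, -39.6, 166.6]
eef_rot: [-0.0, 0.559, 0.829, -0.0]
wrist_force: [-0.8, -0.4, 0.0]
opening: 43.2
```

{"fn": "send_rows", "kwargs": {
  "plan": [
    {"jaw": 1, "travel": [-0.006, -0.04, 0], "spin": 0},
    {"jaw": 1, "travel": [-0.01, -0.075, 0], "spin": 0},
    {"jaw": 1, "travel": [-0.012, -0.096, 0], "spin": 0},
    {"jaw": 1, "travel": [-0.012, -0.096, 0], "spin": 0},
    {"jaw": 1, "travel": [-0.012, -0.096, 0], "spin": 0}
  ]
}}

```text
t: 7.6
ee_pos: [453.4, -86.6, 166.8]
eef_rot: [-0.0, 0.559, 0.829, 0.0]
wrist_force: [0.0, 0.6, -0.1]
opening: 85.2
```

```bash
python3 - <<'E'
from h import *
s=sense(); print(s['t'],s['ee_pos'],s['eef_rot'],s['opening'],s['wrist_force']); json.dump({k:np.array(v).tolist() for k,v in s.items()},open('w5.json','w'))
w=get_image('wrist');save('w5',w)
a=get_image('side');b=get_image('scene');save('s5',a);save('c5',b)
f=lambda im,x,y:cv2.resize(im[y:y+110,x:x+125,::-1],None,fx=3.15,fy=3.15,interpolation=cv2.INTER_CUBIC)
cv2.imwrite('pics/d5.png',np.hstack([f(a,285,140),f(b,225,150)]))
E
```

```text
7.6 [453.36340108 -86.58533336 166.81133994] [-5.30648748e-05  5.59465882e-01  8.28853369e-01  1.29255334e-04] 85.15590258365296 [ 0.02951817  0.58089017 -0.08537533]
```

View pics/w5.png

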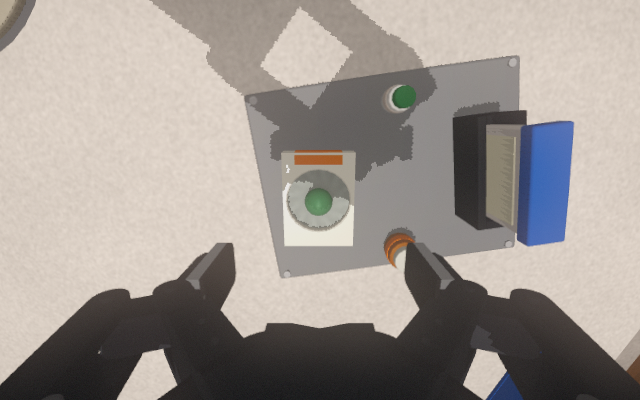

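View pics/d5.png

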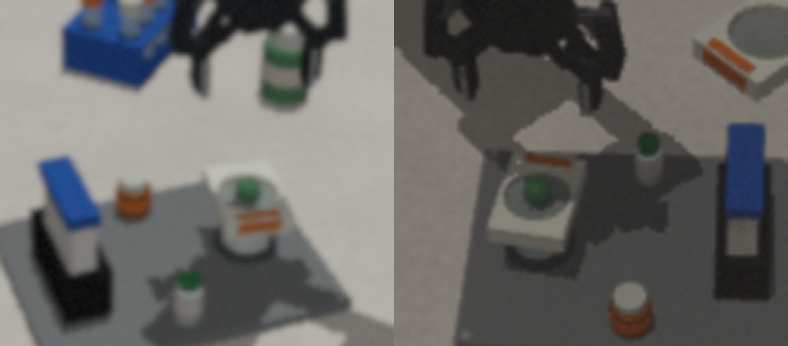

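```bash
python3 - <<'E'
from h import *
s=json.load(open('w5.json')); W=cam('wrist',s);S=cam('scene');D=cam('side')
print(tri([(D,(349.4,170.2)),(S,(286.9,185.6))]),tri([(D,(384.4,167.3)),(S,(247.2,180.8))]))
R=Ro.from_quat(np.array(s['eef_rot'])[[1,2,3,0]]).as_matrix(); e=np.array(s['ee_pos'])
for o in (-20,-10,0,12): # tip tool z
    print(o,proj(W,[e+R@[11,43*sg,o] for sg in(-1,1)]).round().tolist(), proj(W,[e+R@[11,50*sg,o] for sg in(-1,1)]).round().tolist())
im=cv2.imread('pics/w5.png');cv2.imwrite('pics/w5c.png',cv2.resize(im[140:260,180:460],None,fx=2.8,fy=2.8,interpolation=cv2.INTER_CUBIC))
# tray
for z in (70,75):
  # lamp top & tray pts
  print(plane(W,[(282,151),(356,151),(353.5,246),(284.5,246)],z).round(1))
L=plane(W,[(522.5,124),(573,121),(565,242),(520,245)],120);print(L.round(1),[np.linalg.norm(L[i]-L[i-1]).round(1) for i in range(4)])
E
```

```text
(array([495.58338285, -70.76804553, 182.63832588]), [2.7, 2.7]) (array([ 404.54816461, -107.45933059,  180.63021022]), [2.3, 2.3])
-20 [[229.0, 242.0], [407.0, 242.0]] [[215.0, 242.0], [421.0, 242.0]]
-10 [[235.0, 234.0], [401.0, 234.0]] [[221.0, 234.0], [415.0, 234.0]]
0 [[240.0, 227.0], [396.0, 227.0]] [[227.0, 227.0], [409.0, 227.0]]
12 [[246.0, 220.0], [391.0, 220.0]] [[234.0, 220.0], [403.0, 220.0]]
[[ 408.4  -58.3   70. ]
 [ 466.6  -34.8   70. ]
 [ 499.9 -115.6   70. ]
 [ 440.5 -139.6   70. ]]
[[ 408.8  -57.6   75. ]
 [ 465.8  -34.6   75. ]
 [ 498.5 -113.7   75. ]
 [ 440.3 -137.2   75. ]]
[[555.5  26.5 120. ]
 [587.5  42.3 120. ]
 [634.1 -34.5 120. ]
 [602.  -49.7 120. ]] [np.float64(89.2), np.float64(35.6), np.float64(89.8), np.float64(35.5)]
```

View pics/w5c.png

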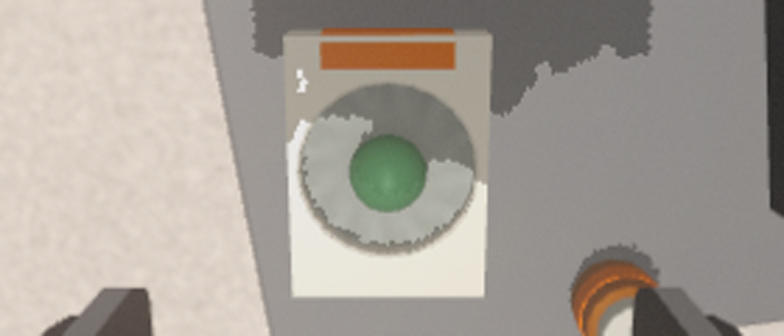

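{"fn": "send_rows", "kwargs": {
  "plan": [
    {"jaw": 1, "travel": [0.001, 0, 0.02], "spin": 0},
    {"jaw": 1, "travel": [0.001, 0, 0.045], "spin": 0},
    {"jaw": 1, "travel": [0.001, 0, 0.065], "spin": 0},
    {"jaw": 1, "travel": [0.001, 0, 0.08], "spin": 0},
    {"jaw": 1, "travel": [0.001, 0, 0.08], "spin": 0}
  ]
}}

```text
t: 8.25
ee_pos: [452.0, -84.9, 84.6]
eef_rot: [-0.002, 0.559, 0.829, -0.001]
wrist_force: [-0.8, -0.5, 0.5]
opening: 85.4
```

```bash
python3 - <<'E'
from h import *
s=sense(); print(s['t'],s['ee_pos'],s['opening'],s['wrist_force'])
w=get_image('wrist');save('w6',w)
a=get_image('side');b=get_image('scene')
f=lambda im,x,y:cv2.resize(im[y:y+80,x:x+90,::-1],None,fx=4.4,fy=4.4,interpolation=cv2.INTER_CUBIC)
cv2.imwrite('pics/d6.png',np.hstack([f(a,320,155),f(b,225,160)]))
E
```

```text
8.25 [451.96348039 -84.86017908  84.59565623] 85.4369415446061 [-0.77513389 -0.53180711  0.48684409]
```

View pics/w6.png

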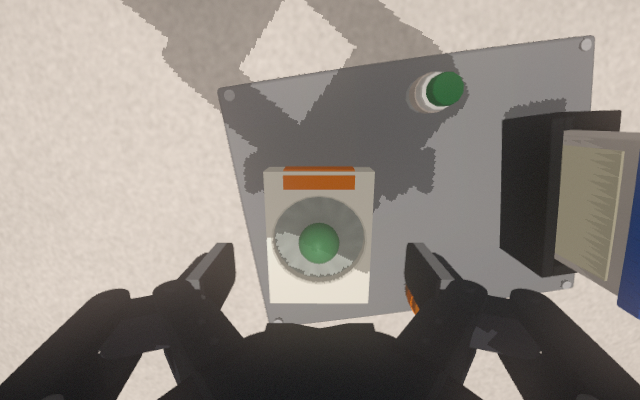

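View pics/d6.png

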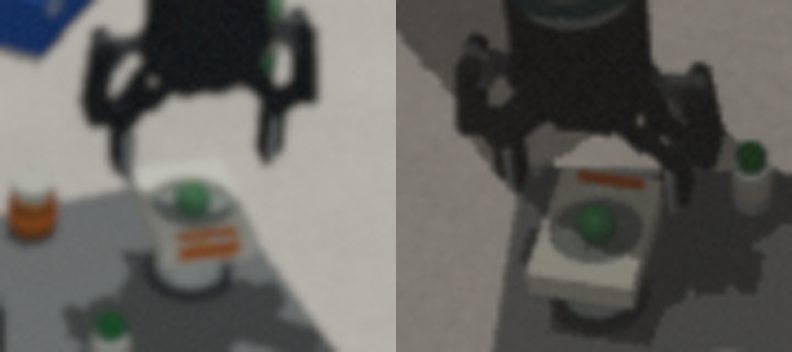

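{"fn": "send_rows", "kwargs": {
  "plan": [
    {"jaw": 1, "travel": [0, 0, 0.01], "spin": 0},
    {"jaw": 1, "travel": [0, 0, 0.022], "spin": 0},
    {"jaw": 1, "travel": [0, 0, 0.031], "spin": 0},
    {"jaw": 1, "travel": [0, 0, 0.037], "spin": 0},
    {"jaw": 1, "travel": [0, 0, 0.037], "spin": 0}
  ]
}}

```text
t: 8.9
ee_pos: [452.2, -85.5, 48.8]
eef_rot: [-0.001, 0.559, 0.829, -0.0]
wrist_force: [-0.3, 0.2, 0.6]
opening: 85.3
```

```bash
python3 - <<'E'
from h import *
s=sense(); print(s['t'],s['ee_pos'],s['eef_rot'],s['opening'],s['wrist_force'])
w=get_image('wrist');save('w7',w)
a=get_image('side');b=get_image('scene')
f=lambda im,x,y:cv2.resize(im[y:y+80,x:x+90,::-1],None,fx=4.4,fy=4.4,interpolation=cv2.INTER_CUBIC)
cv2.imwrite('pics/d7.png',np.hstack([f(a,320,155),f(b,225,160)]))
E
```

```text
8.9 [452.23209681 -85.47231251  48.82946392] [-1.06241676e-03  5.59223407e-01  8.29016232e-01 -3.73875250e-04] 85.33046545311744 [-0.33749174  0.15822643  0.62545398]
```

View pics/w7.png

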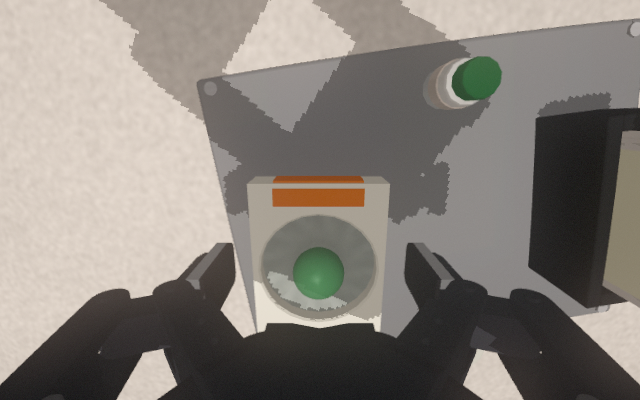

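View pics/d7.png

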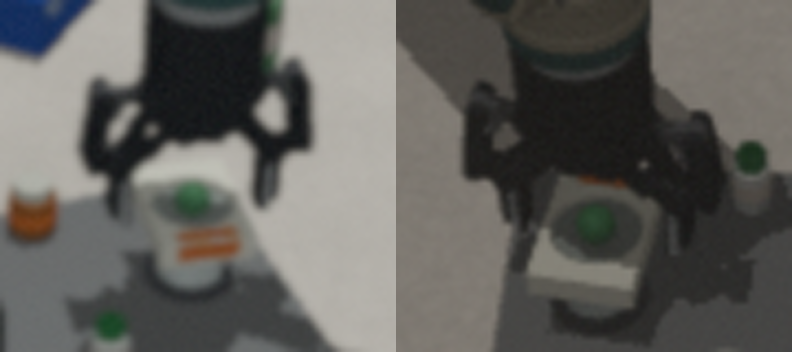

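{"fn": "send_rows", "kwargs": {
  "plan": [
    {"jaw": 0.9, "travel": [0, -0.0005, 0.002], "spin": 0},
    {"jaw": 0.8, "travel": [0, -0.0005, 0.004], "spin": 0},
    {"jaw": 0.7, "travel": [0, -0.0005, 0.004], "spin": 0},
    {"jaw": 0.62, "travel": [0, -0.0005, 0.004], "spin": 0},
    {"jaw": 0.58, "travel": [0, -0.0005, 0.004], "spin": 0}
  ]
}}

```text
t: 9.55
ee_pos: [452.5, -85.9, 46.6]
eef_rot: [-0.0, 0.559, 0.829, -0.0]
wrist_force: [-3.9, -0.2, 4.9]
opening: 68.3
```

```bash
python3 - <<'E'
from h import *
s=sense(); print(s['t'],s['ee_pos'],s['opening'],s['wrist_force'])
w=get_image('wrist');save('w8',w)
E
```

```text
9.55 [452.47100419 -85.86746187  46.57506006] 68.26588738988006 [-3.86732129 -0.1822431   4.91759072]
```

View pics/w8.png

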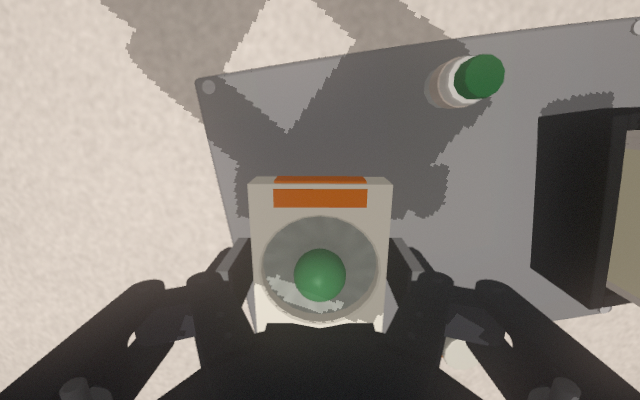

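```bash
python3 - <<'E'
from h import *
s=sense(); print(s['t'],s['ee_pos'],s['opening'],s['wrist_force'],s['moment'],s['qvel'])
a=get_image('side');b=get_image('scene')
f=lambda im,x,y:cv2.resize(im[y:y+80,x:x+90,::-1],None,fx=4.4,fy=4.4,interpolation=cv2.INTER_CUBIC)
w=cv2.imread('pics/w8.png')
cv2.imwrite('pics/d8.png',np.vstack([np.hstack([f(a,320,155),f(b,225,160)])[60:],cv2.resize(w[220:330,200:440],(792,363)) [:300]]))
print(sense()['wrist_force'])
E
```

```text
9.6 [452.4656514  -85.87401664  46.55373687] 67.90053822118792 [-2.97866709  0.34188564  5.22129338] [ 0.07866259  0.63403    -0.01885796] [-0.00110765 -0.00084693 -0.00059022  0.00051516 -0.00185074 -0.00128299]
[-3.1298291   0.4921015   5.98690563]
```

View pics/d8.png

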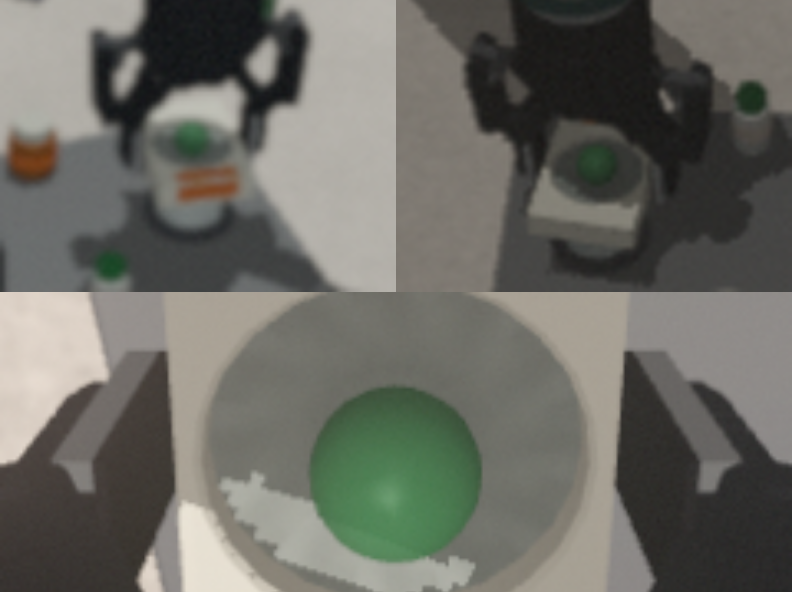

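{"fn": "send_rows", "kwargs": {
  "plan": [
    {"jaw": 0.68, "travel": [0, 0, 0], "spin": 0},
    {"jaw": 0.75, "travel": [0, 0, 0], "spin": 0}
  ]
}}

```text
t: 9.9
ee_pos: [452.6, -85.8, 46.0]
eef_rot: [0.0, 0.559, 0.829, 0.0]
wrist_force: [-0.6, 0.2, -0.0]
opening: 74.6
```

```bash
python3 - <<'E'
from h import *
s=sense(); print(s['t'],s['ee_pos'],s['opening'],s['wrist_force'],s['moment'])
E
```

```text
9.9 [452.62245328 -85.79701103  45.99494029] 74.58242081398255 [-0.57273957  0.22739801 -0.01534579] [ 0.00931703 -0.02693842 -0.03387274]
```

```bash
python3 - <<'E'
from h import *
w=get_image('wrist');save('w9',w)
cv2.imwrite('pics/w9c.png',cv2.resize(w[160:340,195:445,::-1],None,fx=3.2,fy=3.2,interpolation=cv2.INTER_CUBIC))
E
```

```text
(no output)
```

View pics/w9c.png

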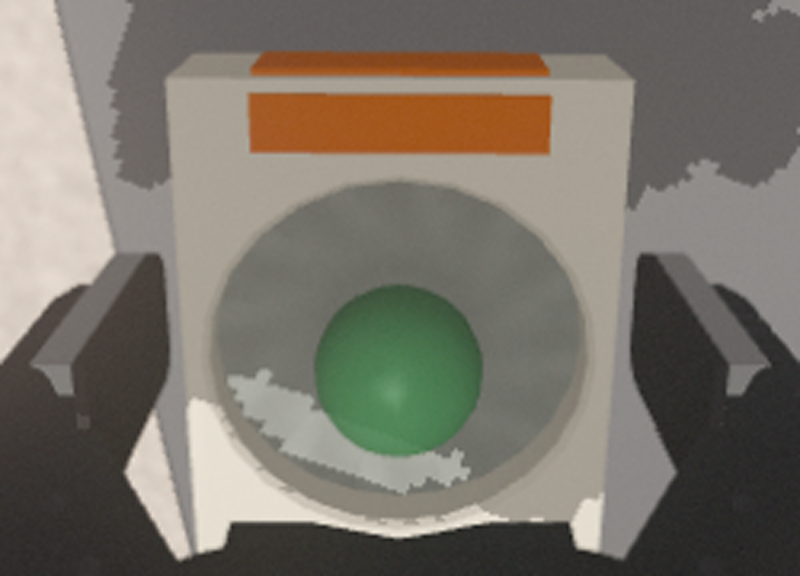

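```bash
python3 - <<'E'
from h import *
s=sense(); W=cam('wrist',s); R=Ro.from_quat(np.array(s['eef_rot'])[[1,2,3,0]]).as_matrix(); e=np.array(s['ee_pos']);print(e)
for z in (50,57,60,64,70,72,75,78,80):
    o=e[2]-z
    print(z,((proj(W,[e+R@[x,31*sg,o] for x in (42,10) for sg in(-1,1)])-[195,160])*3.2).round().tolist())
E
```

```text
[452.57211284 -85.79726708  45.98243378]
50 [[199.0, 40.0], [589.0, 40.0], [209.0, 229.0], [579.0, 229.0]]
57 [[189.0, 48.0], [599.0, 48.0], [201.0, 245.0], [587.0, 245.0]]
60 [[184.0, 52.0], [603.0, 52.0], [197.0, 252.0], [591.0, 253.0]]
64 [[178.0, 57.0], [609.0, 57.0], [191.0, 263.0], [596.0, 263.0]]
70 [[168.0, 65.0], [619.0, 65.0], [182.0, 279.0], [605.0, 280.0]]
72 [[164.0, 68.0], [622.0, 68.0], [179.0, 285.0], [608.0, 285.0]]
75 [[159.0, 72.0], [627.0, 73.0], [174.0, 294.0], [612.0, 294.0]]
78 [[153.0, 77.0], [633.0, 78.0], [169.0, 304.0], [617.0, 304.0]]
80 [[149.0, 81.0], [637.0, 81.0], [166.0, 310.0], [620.0, 311.0]]
```

{"fn": "send_rows", "kwargs": {
  "plan": [
    {"jaw": 0.72, "travel": [0, 0, -0.002], "spin": 0},
    {"jaw": 0.68, "travel": [0, 0, -0.003], "spin": 0},
    {"jaw": 0.64, "travel": [0, 0, -0.003], "spin": 0}
  ]
}}

```text
t: 10.25
ee_pos: [452.6, -85.9, 49.4]
eef_rot: [0.0, 0.559, 0.829, -0.0]
wrist_force: [-1.0, -0.9, 2.6]
opening: 70.0
```

{"fn": "send_rows", "kwargs": {
  "plan": [
    {"jaw": 0.61, "travel": [0, 0, 0], "spin": 0},
    {"jaw": 0.58, "travel": [0, 0, 0], "spin": 0}
  ]
}}

```text
t: 10.45
ee_pos: [452.6, -85.9, 50.0]
eef_rot: [0.0, 0.559, 0.829, -0.0]
wrist_force: [-4.7, 0.4, 7.3]
opening: 67.9
```

```bash
python3 - <<'E'
from h import *
s=sense(); print(s['t'],s['ee_pos'],s['opening'],s['wrist_force'],s['moment'])
E
```

```text
10.45 [452.57958446 -85.90995798  50.00678826] 67.94248965552475 [-4.66782558  0.38939641  7.28372673] [ 0.13656846  0.76024139 -0.03130508]
```

```bash
python3 - <<'E'
from h import *
w=get_image('wrist');save('w10',w); s=sense(); print(s['opening'],s['wrist_force'])
cv2.imwrite('pics/w10c.png',cv2.resize(w[160:340,195:445,::-1],None,fx=3.2,fy=3.2,interpolation=cv2.INTER_CUBIC))
a=get_image('side');b=get_image('scene')
f=lambda im,x,y:cv2.resize(im[y:y+50,x:x+60,::-1],None,fx=6.5,fy=6.5,interpolation=cv2.INTER_CUBIC)
cv2.imwrite('pics/d10.png',np.hstack([f(a,335,175),f(b,235,190)]))
E
```

```text
67.59331287469958 [-4.62503862  0.73234171  7.51075048]
```

View pics/w10c.png

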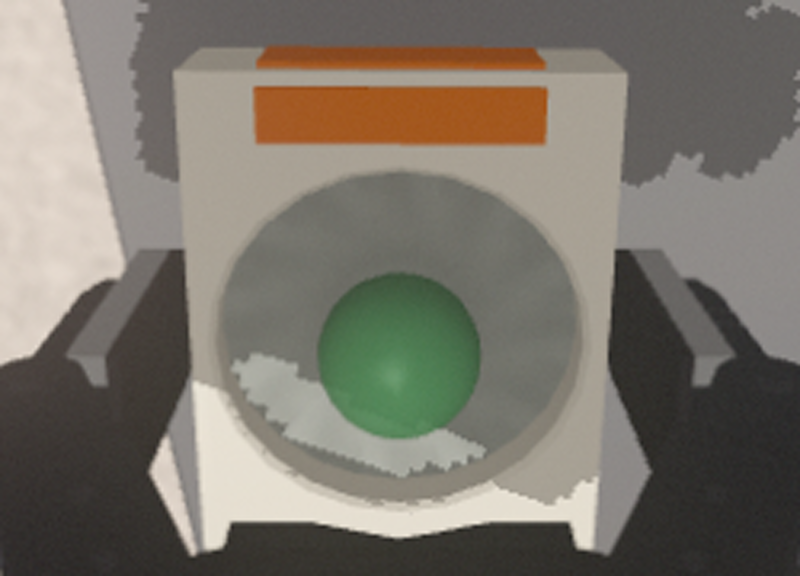

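View pics/d10.png

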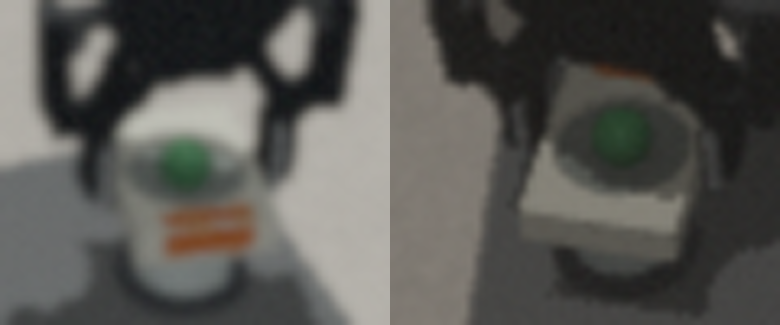

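{"fn": "send_rows", "kwargs": {
  "plan": [
    {"jaw": 0.56, "travel": [0, 0, -0.0005], "spin": 0},
    {"jaw": 0.54, "travel": [0, 0, -0.001], "spin": 0},
    {"jaw": 0.54, "travel": [0, 0, -0.001], "spin": 0}
  ]
}}

```text
t: 10.9
ee_pos: [452.6, -85.9, 50.5]
eef_rot: [0.0, 0.559, 0.829, -0.0]
wrist_force: [-2.2, 0.5, 6.0]
opening: 66.4
```

```bash
python3 - <<'E'
from h import *
s=sense(); print(s['t'],s['ee_pos'],s['eef_rot'],s['opening'],s['wrist_force'],s['moment'])
w=get_image('wrist');save('w11',w); 
cv2.imwrite('pics/w11c.png',cv2.resize(w[160:340,195:445,::-1],None,fx=3.2,fy=3.2,interpolation=cv2.INTER_CUBIC))
E
```

```text
10.9 [452.61453527 -85.91861197  50.54685939] [ 2.10095283e-04  5.59220540e-01  8.29018904e-01 -1.86976751e-06] 66.41406718441279 [-2.22299237  0.46778007  6.0487747 ] [0.11913462 0.58650737 0.01609244]
```

View pics/w11c.png

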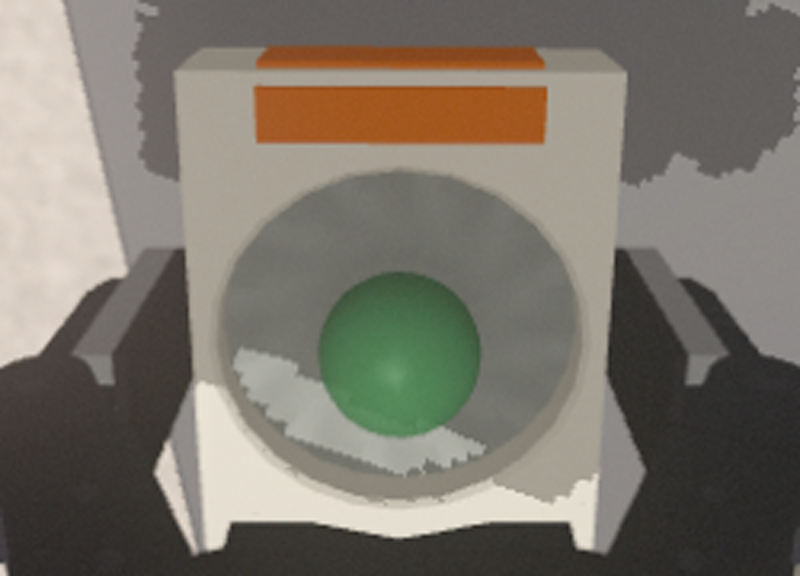

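{"fn": "send_rows", "kwargs": {
  "plan": [
    {"jaw": 0.51, "travel": [0, 0, -0.0005], "spin": 0},
    {"jaw": 0.48, "travel": [0, 0, -0.001], "spin": 0},
    {"jaw": 0.48, "travel": [0, 0, -0.001], "spin": 0}
  ]
}}

```text
t: 11.25
ee_pos: [452.6, -85.8, 51.0]
eef_rot: [0.0, 0.559, 0.829, 0.0]
wrist_force: [-0.7, -0.4, -0.1]
opening: 65.4
```

```bash
python3 - <<'E'
from h import *
s=sense(); print(s['t'],s['ee_pos'],s['eef_rot'],s['opening'],s['wrist_force'],s['moment'])
w=get_image('wrist');save('w12',w); 
cv2.imwrite('pics/w12c.png',cv2.resize(w[160:340,195:445,::-1],None,fx=3.2,fy=3.2,interpolation=cv2.INTER_CUBIC))
E
```

```text
11.25 [452.57341252 -85.84164523  50.97441412] [1.13676280e-04 5.59185800e-01 8.29042355e-01 4.40962506e-05] 65.37815636699786 [-0.70387831 -0.38568511 -0.14840349] [0.00688881 0.08725092 0.03173501]
```

View pics/w12c.png

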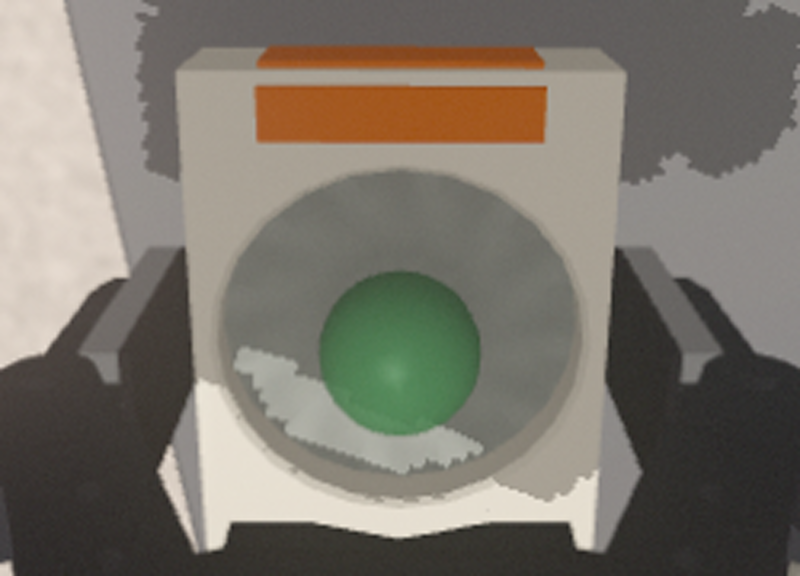

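{"fn": "send_rows", "kwargs": {
  "plan": [
    {"jaw": 0.44, "travel": [0, 0, 0], "spin": 0},
    {"jaw": 0.38, "travel": [0, 0, -0.0003], "spin": 0},
    {"jaw": 0.32, "travel": [0, 0, -0.0003], "spin": 0}
  ]
}}

```text
t: 11.6
ee_pos: [452.3, -85.7, 51.1]
eef_rot: [-0.0, 0.559, 0.829, -0.0]
wrist_force: [0.0, 0.2, -0.2]
opening: 65.4
```

{"fn": "send_rows", "kwargs": {
  "plan": [
    {"jaw": 0.2, "travel": [0, 0, 0], "spin": 0},
    {"jaw": 0.0, "travel": [0, 0, 0], "spin": 0}
  ]
}}

```text
t: 11.8
ee_pos: [452.4, -85.8, 51.2]
eef_rot: [-0.0, 0.559, 0.829, -0.0]
wrist_force: [0.9, -0.2, -1.2]
opening: 65.2
```

{"fn": "send_rows", "kwargs": {
  "plan": [
    {"jaw": -0.5, "travel": [0, 0, 0], "spin": 0},
    {"jaw": -1, "travel": [0, 0, 0], "spin": 0},
    {"jaw": -1, "travel": [0, 0, 0], "spin": 0}
  ]
}}

```text
t: 12.1
ee_pos: [452.5, -85.8, 51.4]
eef_rot: [0.0, 0.559, 0.829, 0.0]
wrist_force: [-1.1, 0.6, -1.4]
opening: 65.5
```

{"fn": "send_rows", "kwargs": {
  "plan": [
    {"jaw": -1, "travel": [0, 0, -0.0005], "spin": 0},
    {"jaw": -1, "travel": [0, 0, -0.0015], "spin": 0},
    {"jaw": -1, "travel": [0, 0, -0.003], "spin": 0},
    {"jaw": -1, "travel": [0, 0, -0.0045], "spin": 0},
    {"jaw": -1, "travel": [0, 0, -0.005], "spin": 0}
  ]
}}

```text
t: 12.6
ee_pos: [452.7, -85.9, 56.7]
eef_rot: [0.0, 0.559, 0.829, 0.0]
wrist_force: [-0.0, 0.1, -1.5]
opening: 65.2
```

```bash
python3 - <<'E'
from h import *
s=sense(); print(s['t'],s['ee_pos'],s['eef_rot'],s['opening'],s['wrist_force'],s['moment'])
w=get_image('wrist')
a=get_image('side')
f=lambda im,x,y:cv2.resize(im[y:y+60,x:x+60,::-1],(480,480),interpolation=cv2.INTER_CUBIC)
cv2.imwrite('pics/w13c.png',np.vstack([cv2.resize(w[160:340,195:445,::-1],(400,288))]) ); cv2.imwrite('pics/s13c.png',f(a,335,170))
E
```

```text
12.6 [452.66948092 -85.87313895  56.72321069] [2.61381553e-04 5.59192743e-01 8.29037634e-01 8.93683033e-05] 65.2193166382721 [-1.43237431e-03  1.46875973e-01 -1.51466562e+00] [ 0.02448091 -0.04435027 -0.0148427 ]
```

View pics/w13c.png

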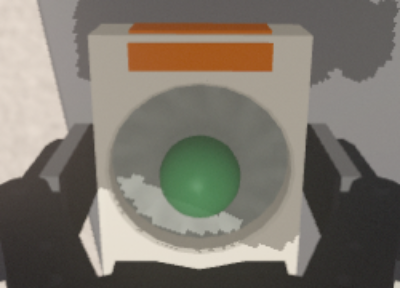

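View pics/s13c.png

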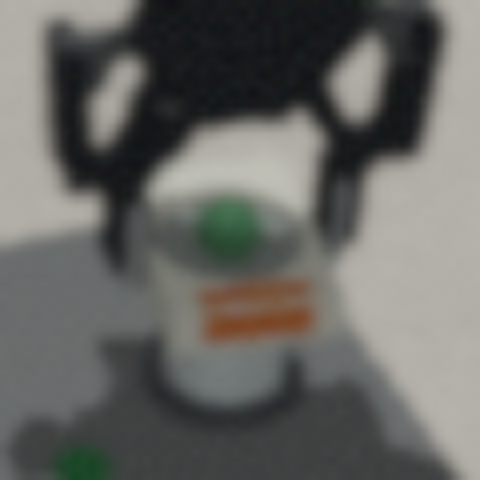

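{"fn": "send_rows", "kwargs": {
  "plan": [
    {"jaw": -1, "travel": [0, 0, -0.001], "spin": 0},
    {"jaw": -1, "travel": [0, 0, -0.004], "spin": 0},
    {"jaw": -1, "travel": [0, 0, -0.008], "spin": 0},
    {"jaw": -1, "travel": [0, 0, -0.013], "spin": 0},
    {"jaw": -1, "travel": [0, 0, -0.018], "spin": 0}
  ]
}}

```text
t: 13.2
ee_pos: [452.6, -85.9, 75.0]
eef_rot: [0.0, 0.559, 0.829, 0.0]
wrist_force: [-0.1, 0.7, -1.1]
opening: 65.6
```

{"fn": "send_rows", "kwargs": {
  "plan": [
    {"jaw": -1, "travel": [0, 0, -0.005], "spin": 0},
    {"jaw": -1, "travel": [0, 0, -0.01], "spin": 0},
    {"jaw": -1, "travel": [0, 0, -0.015], "spin": 0},
    {"jaw": -1, "travel": [0, 0, -0.02], "spin": 0},
    {"jaw": -1, "travel": [0, 0, -0.025], "spin": 0}
  ]
}}

```text
t: 13.7
ee_pos: [452.5, -85.8, 99.8]
eef_rot: [0.0, 0.559, 0.829, 0.0]
wrist_force: [0.4, -0.3, -1.4]
opening: 65.3
```

{"fn": "send_rows", "kwargs": {
  "plan": [
    {"jaw": -1, "travel": [0, 0, -0.005], "spin": 0},
    {"jaw": -1, "travel": [0, 0, -0.01], "spin": 0},
    {"jaw": -1, "travel": [0, 0, -0.014], "spin": 0},
    {"jaw": -1, "travel": [0, 0, -0.017], "spin": 0},
    {"jaw": -1, "travel": [0, 0, -0.018], "spin": 0}
  ]
}}

```text
t: 14.2
ee_pos: [452.7, -85.9, 117.8]
eef_rot: [0.0, 0.559, 0.829, 0.0]
wrist_force: [-0.1, -0.7, -1.3]
opening: 65.2
```

```bash
python3 - <<'E'
from h import *
s=sense(); print(s['t'],s['ee_pos'],s['eef_rot'],s['opening'],s['wrist_force'],s['qpos'])
w=get_image('wrist'); save('w14',w)
R=Ro.from_quat(np.array(s['eef_rot'])[[1,2,3,0]]).as_matrix(); print(R.round(4), np.degrees(np.arctan2(R[1,0],R[0,0])))
E
```

```text
14.2 [452.67757627 -85.86111351 117.81056329] [2.95785450e-04 5.59184463e-01 8.29043206e-01 1.08188473e-04] 65.16078692487419 [-0.06002359 -0.66351113 -1.33634953] [-2.67629828e-01 -6.72469972e-02  1.73987909e+00  1.57524962e-05
  1.46833086e+00 -6.51624164e-01]
[[-3.746e-01  9.272e-01  6.000e-04]
 [ 9.272e-01  3.746e-01 -2.000e-04]
 [-4.000e-04  5.000e-04 -1.000e+00]] 112.001157379751
```

View pics/w14.png

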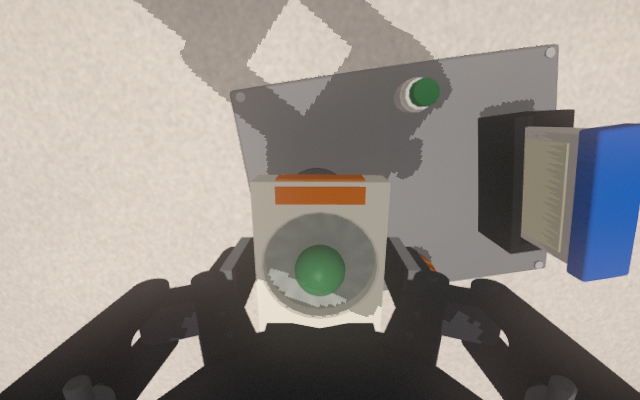

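{"fn": "send_rows", "kwargs": {
  "plan": [
    {"jaw": -1, "travel": [0, 0, 0], "spin": 0.5},
    {"jaw": -1, "travel": [0, 0, 0], "spin": 2},
    {"jaw": -1, "travel": [0, 0, 0], "spin": 4.5},
    {"jaw": -1, "travel": [0, 0, 0], "spin": 8},
    {"jaw": -1, "travel": [0, 0, 0], "spin": 12}
  ]
}}

```text
t: 14.75
ee_pos: [452.4, -85.8, 117.2]
eef_rot: [-0.0, 0.644, 0.765, -0.0]
wrist_force: [0.7, 1.4, -1.4]
opening: 65.6
```

{"fn": "send_rows", "kwargs": {
  "plan": [
    {"jaw": -1, "travel": [0, 0, 0], "spin": 4.5},
    {"jaw": -1, "travel": [0, 0, 0], "spin": 9},
    {"jaw": -1, "travel": [0, 0, 0], "spin": 13.5},
    {"jaw": -1, "travel": [0, 0, 0], "spin": 18},
    {"jaw": -1, "travel": [0, 0, 0], "spin": 22.5}
  ]
}}

```text
t: 15.25
ee_pos: [452.4, -85.8, 117.2]
eef_rot: [-0.0, 0.781, 0.624, -0.0]
wrist_force: [0.2, -0.2, -1.2]
opening: 65.3
```

{"fn": "send_rows", "kwargs": {
  "plan": [
    {"jaw": -1, "travel": [0, 0, 0], "spin": 4.5},
    {"jaw": -1, "travel": [0, 0, 0], "spin": 9},
    {"jaw": -1, "travel": [0, 0, 0], "spin": 13.5},
    {"jaw": -1, "travel": [0, 0, 0], "spin": 18},
    {"jaw": -1, "travel": [0, 0, 0], "spin": 22.5}
  ]
}}

```text
t: 15.75
ee_pos: [452.4, -85.8, 117.2]
eef_rot: [-0.0, 0.888, 0.46, -0.0]
wrist_force: [0.0, -0.2, -1.8]
opening: 65.4
```

{"fn": "send_rows", "kwargs": {
  "plan": [
    {"jaw": -1, "travel": [0, 0, 0], "spin": 4.5},
    {"jaw": -1, "travel": [0, 0, 0], "spin": 9},
    {"jaw": -1, "travel": [0, 0, 0], "spin": 13},
    {"jaw": -1, "travel": [0, 0, 0], "spin": 16},
    {"jaw": -1, "travel": [0, 0, 0], "spin": 18}
  ]
}}

```text
t: 16.25
ee_pos: [452.4, -85.8, 117.2]
eef_rot: [-0.0, 0.949, 0.316, -0.0]
wrist_force: [-0.2, 1.0, -1.7]
opening: 65.4
```

{"fn": "send_rows", "kwargs": {
  "plan": [
    {"jaw": -1, "travel": [0, 0, 0], "spin": 1.5},
    {"jaw": -1, "travel": [0, 0, 0], "spin": 2.8},
    {"jaw": -1, "travel": [0, 0, 0], "spin": 3.8},
    {"jaw": -1, "travel": [0, 0, 0], "spin": 4.5},
    {"jaw": -1, "travel": [0, 0, 0], "spin": 5}
  ]
}}

```text
t: 16.75
ee_pos: [452.5, -85.8, 117.4]
eef_rot: [0.0, 0.961, 0.275, 0.0]
wrist_force: [0.1, -0.6, -1.0]
opening: 65.6
```

```bash
python3 - <<'E'
from h import *
s=sense(); print(s['t'],s['ee_pos'],s['eef_rot'],s['opening'],s['wrist_force'])
R=Ro.from_quat(np.array(s['eef_rot'])[[1,2,3,0]]).as_matrix(); print(np.degrees(np.arctan2(R[1,0],R[0,0])))
json.dump({k:np.array(v).tolist() for k,v in s.items()},open('w15.json','w'))
w=get_image('wrist'); save('w15',w)
a=get_image('side');b=get_image('scene');save('s15',a);save('c15',b)
f=lambda im,x,y:cv2.resize(im[y:y+110,x:x+125,::-1],None,fx=3.15,fy=3.15,interpolation=cv2.INTER_CUBIC)
cv2.imwrite('pics/d15.png',np.hstack([f(a,285,140),f(b,235,155)]))
E
```

```text
16.75 [452.50741627 -85.81633062 117.39644058] [9.40267648e-06 9.61355860e-01 2.75308752e-01 2.56291734e-05] 65.58530528613554 [ 0.11321596 -0.61131095 -0.97012483]
31.960829232275405
```

View pics/w15.png

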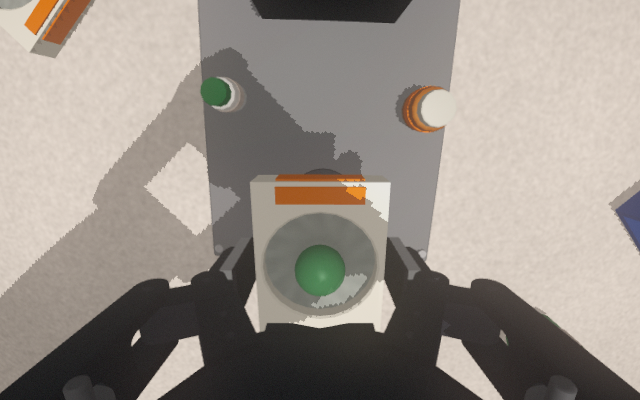

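View pics/d15.png

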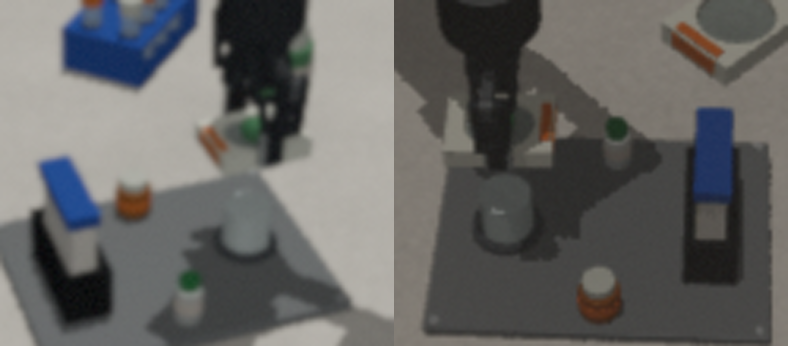

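```bash
python3 - <<'E'
from h import *
s=json.load(open('w15.json')); W=cam('wrist',s);S=cam('scene');D=cam('side')
im=cv2.imread('pics/w15.png')
cv2.imwrite('pics/w15a.png',cv2.resize(im[0:280,190:470],None,fx=2.14,fy=2.14,interpolation=cv2.INTER_CUBIC))
a=cv2.imread('pics/s15.png');b=cv2.imread('pics/c15.png')
f=lambda im,x,y:cv2.resize(im[y:y+50,x:x+50],(390,390),interpolation=cv2.INTER_CUBIC)
cv2.imwrite('pics/d15b.png',np.vstack([np.hstack([f(a,285,180),f(b,320,180)])]))
g=cv2.cvtColor(im,cv2.COLOR_BGR2GRAY).astype(float)
# tray side edges and board edges by row gradient
def edge(r,c0,c1):
    d=np.abs(cv2.GaussianBlur(g,(3,3),0)[r,c0+1:c1+1]-cv2.GaussianBlur(g,(3,3),0)[r,c0-1:c1-1]); return c0+int(d.argmax())
for nm,rows,c,z in [('trayL',range(190,235,5),(244,262),142),('trayR',range(190,235,5),(380,398),142),('boardL',list(range(10,60,10))+list(range(115,140,8)),(192,222),12),('boardR',list(range(5,230,15)),(425,470),12)]:
    P=[(edge(r,*c),r) for r in rows]; X=plane(W,P,z)
    m,bb=np.polyfit(X[:,0],X[:,1],1); res=X[:,1]-m*X[:,0]-bb; k=abs(res)<2; m,bb=np.polyfit(X[k,0],X[k,1],1)
    print(nm,np.degrees(np.arctan(m)).round(2),P,k.sum())
E
```

```text
trayL 31.27 [(250, 190), (250, 195), (251, 200), (251, 205), (251, 210), (251, 215), (252, 220), (252, 225), (252, 230)] 9
trayR 31.81 [(390, 190), (389, 195), (389, 200), (389, 205), (388, 210), (388, 215), (388, 220), (387, 225), (387, 230)] 9
boardL 30.37 [(197, 10), (198, 20), (199, 30), (199, 40), (200, 50), (204, 115), (204, 123), (205, 131), (205, 139)] 9
boardR 30.17 [(460, 5), (458, 20), (456, 35), (454, 50), (452, 65), (451, 80), (426, 95), (464, 110), (429, 125), (443, 140), (441, 155), (439, 170), (437, 185), (435, 200), (432, 215)] 9
```

View pics/w15a.png

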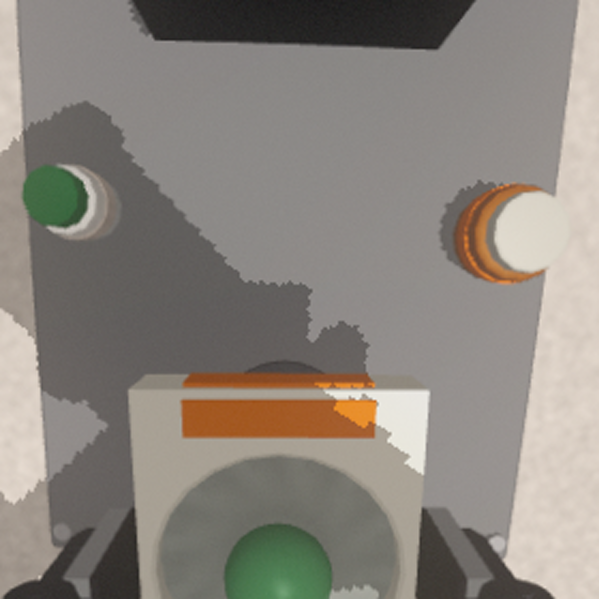

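View pics/d15b.png

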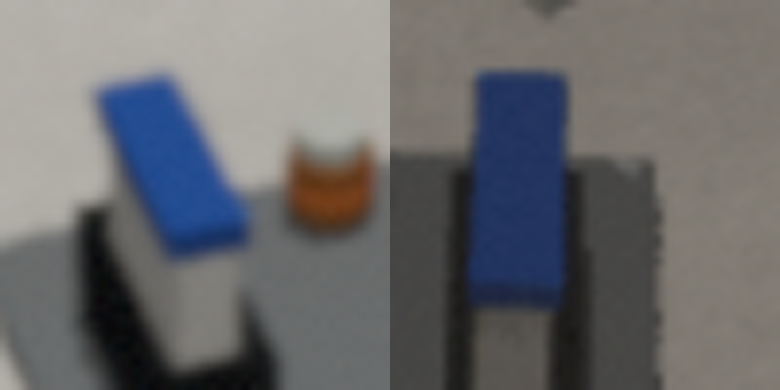

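```bash
python3 - <<'E'
from h import *
S=cam('scene');D=cam('side')
a=lambda x,y:(285+x/7.8-.4,180+y/7.8-.4); b=lambda x,y:(320+x/7.8-.4,180+y/7.8-.4)
P=[]
for k,p,q in [('A',(245,210),(85,74)),('B',(178,236),(175,74)),('C',(97,90),(170,290)),('D',(165,75),(79,290))]:
    X,r=tri([(D,a(*p)),(S,b(*q))]);P.append(X);print(k,X.round(1),r)
print(np.mean(P,0))
# same with initial images (A,B,C,D order of first estimate, two fixed cams only)
sc=lambda x,y:(235+x/6-.4,175+y/6-.4); sd=lambda x,y:(275+x/6-.4,170+y/6-.4)
print('init')
i=cv2.imread('pics/side0.png');j=cv2.imread('pics/scene0.png');f=lambda im,x,y:cv2.resize(im[y:y+50,x:x+50],(390,390),interpolation=cv2.INTER_CUBIC)
cv2.imwrite('pics/d0b.png',np.hstack([f(i,285,180),f(j,320,180)]))
for z in (120,132): print(proj(D,[598.5,-3.5,z]),proj(S,[598.5,-3.5,z]))
for n in('side0','s15','scene0','c15'):
    M=masks(cv2.imread(f'pics/{n}.png')[:,:,::-1].copy())['blue']; x0,x1=(290,325) if n[0:2] in('si','s1') else (322,350)
    m=cv2.moments(M[180:225,x0:x1],True); print(n,m['m10']/m['m00']+x0,m['m01']/m['m00']+180,m['m00'])
E
```

```text
A [564.1  23.7 122.5] [0.3, 0.3]
B [585.5  40.5 120.5] [2.0, 2.0]
C [631.3 -37.2 118.7] [0.7, 0.7]
D [608.7 -51.8 118.5] [0.6, 0.6]
[597.38640647  -6.22637418 120.040877  ]
init
[[305.6143083  199.49422636]] [[336.71001565 202.07452545]]
[[305.52330833 195.8838324 ]] [[336.84160644 198.84921077]]
side0 306.4036697247706 197.95871559633028 218.0
s15 306.67555555555555 201.36888888888888 225.0
scene0 336.07384615384615 202.04615384615386 325.0
c15 335.890625 204.30625 320.0
```

View pics/d0b.png

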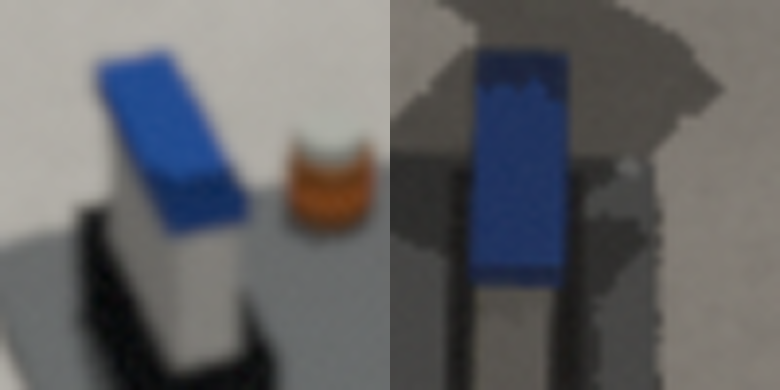

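{"fn": "send_rows", "kwargs": {
  "plan": [
    {"jaw": -1, "travel": [0, 0, 0], "spin": 0.3},
    {"jaw": -1, "travel": [0, 0, 0], "spin": 0.8},
    {"jaw": -1, "travel": [0, 0, 0], "spin": 1.3},
    {"jaw": -1, "travel": [0, 0, 0], "spin": 1.5},
    {"jaw": -1, "travel": [0, 0, 0], "spin": 1.5}
  ]
}}

```text
t: 17.4
ee_pos: [452.5, -85.8, 117.4]
eef_rot: [0.0, 0.965, 0.263, 0.0]
wrist_force: [0.5, 0.5, -1.1]
opening: 65.2
```

{"fn": "send_rows", "kwargs": {
  "plan": [
    {"jaw": -1, "travel": [0, 0, 0], "spin": 0.2},
    {"jaw": -1, "travel": [0, 0, 0], "spin": 0.2},
    {"jaw": -1, "travel": [0, 0, 0], "spin": 0.2},
    {"jaw": -1, "travel": [0, 0, 0], "spin": 0.2},
    {"jaw": -1, "travel": [0, 0, 0], "spin": 0.2}
  ]
}}

```text
t: 17.9
ee_pos: [452.5, -85.8, 117.4]
eef_rot: [0.0, 0.965, 0.261, 0.0]
wrist_force: [0.4, -0.4, -1.0]
opening: 65.3
```

```bash
python3 - <<'E'
from h import *
s=sense(); R=Ro.from_quat(np.array(s['eef_rot'])[[1,2,3,0]]).as_matrix()
print(s['t'],s['ee_pos'],R.round(4)[2],np.degrees(np.arctan2(R[1,0],R[0,0])),s['opening'],s['wrist_force'],abs(s['qvel']).max())
w=get_image('wrist');a=get_image('side');b=get_image('scene'); W=cam('wrist',s);S=cam('scene');D=cam('side')
cv2.imwrite('pics/f1.png',cv2.resize(w[120:340,180:460,::-1],None,fx=2.5,fy=2.5,interpolation=cv2.INTER_CUBIC))
f=lambda im,x,y:cv2.resize(im[y:y+60,x:x+65,::-1],None,fx=6,fy=6,interpolation=cv2.INTER_CUBIC)
cv2.imwrite('pics/f2.png',np.hstack([f(a,335,165),f(b,240,170)]))
o={}
for n,im,c in(('w',w,W),('s',a,D),('c',b,S)):
    for col in('green','orange'):
        N,_,st,ce=cv2.connectedComponentsWithStats(masks(im)[col]); print(n,col,[(ce[i].round(1).tolist(),int(st[i,4])) for i in range(1,N) if st[i,4]>12 and np.linalg.norm(ce[i]-proj(c,[452,-86,142])[0])<(120 if n=='w' else 25)])
E
```

```text
17.9 [452.5319084  -85.80726794 117.43558694] [ 1.e-04  0.e+00 -1.e+00] 30.299765679331607 65.3361425926734 [ 0.37346454 -0.37441581 -0.9899704 ] 0.002525667550133087
w green [([319.5, 270.1], 1983)]
w orange [([319.8, 177.5], 519), ([319.6, 195.0], 1529)]
s green [([368.9, 168.9], 14), ([364.6, 180.5], 37)]
s orange []
c green []
c orange []
```

View pics/f1.png

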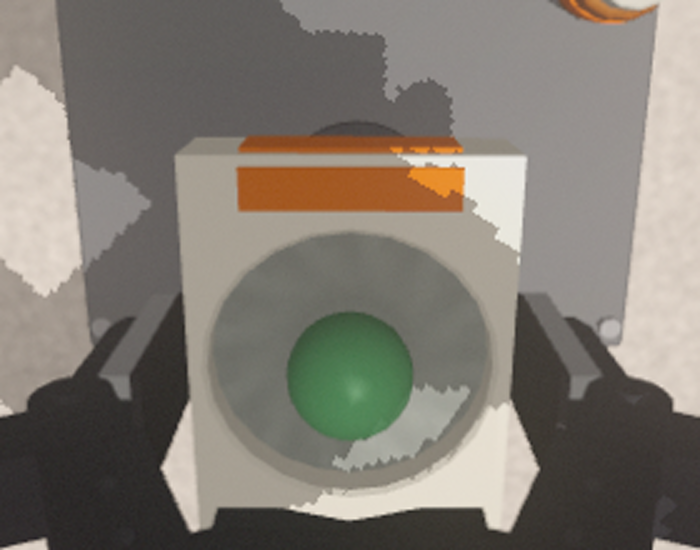

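View pics/f2.png

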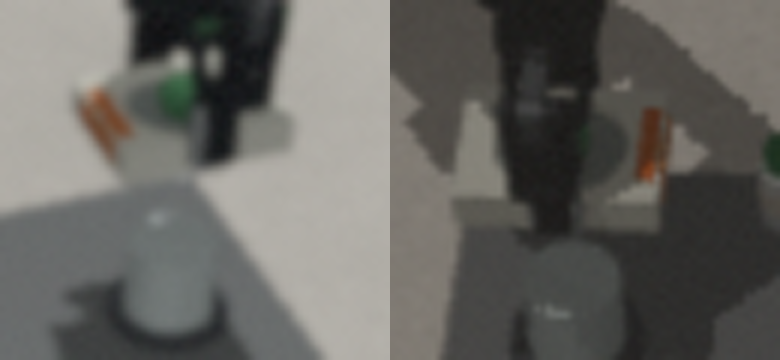

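```bash
python3 -c "
from plant import hand_in,sense
print(hand_in()); print(sense()['t'])"
```

```text
the job is handed in; nothing more can be done
None
the job is handed in; nothing more can be done
```

I pressed the lamp home first. Then I lifted the 62 mm tray with the ball off its stand and turned it a quarter turn, and I handed the job in at about 18 s still holding it. The hand-in returned no verdict.

**Last checks**
- **Lamp:** it came up against a rigid stop, with the wrist force reaching 21 N. Its top then measured 120 mm above the table, which is fully home.
- **Heading:** the tool, and the tray with it, stood at 30.3°. The board's edges gave 30.2–30.4°. The line from the tray's centre to the measured lamp position gave about 29.5°, so the orange end may be up to 1° off.
- **Tray height and level:** the tray was raised about 66 mm above the stand, level to within 0.01° at the tool and still. I took the height from the arm's travel rather than measuring the tray itself at the end.
- **Ball:** it sat in the middle of the dish, within a pixel of where it was just after the tray was gripped.
- **Bystanders:** I did not re-measure their positions. The vial and pot stood in place in the last pictures.

**What disagreed with the text**
- **Fingertips:** they ended about 4 mm behind the reported tool point when shut, not 25 mm ahead. Three camera views and the lamp contact agreed on this, so I set the grasp depth from the measured tips.
- **Grip:** the fingers stalled at a reading of 65.3 mm on the tray that is 62 mm wide by the text and by camera. They pressed it down with about 7.5 N while closing, and I eased that off by raising the tool before lifting.
- **Position over the stand:** the tray's centre is about 3 mm to one side of the stand's middle, as estimated from the board. I left it there because the tray started within a few mm of centre.

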